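Run the bed into the bookbinding press and nip the book

ROBOT

A 7-joint arm with a two-finger parallel gripper is mounted at the origin on the work surface. World frame = base frame: x ahead of the robot, y to its left, z up, the work surface at z = 0. Lengths are in m, angles in rad, forces in N, time in s.
With the tool pointing down it reaches from about 0.425 to 0.875 m from the base axis. Payload 8.4 kg.
Tool frame: the origin (TCP) lies midway between the tips of the shut fingers; the grasp point (between the pads) lies behind it (env.pinch_z is the z of the grasp point in the tool frame, in m); z points along the fingers, x is the direction in which the jaws open and shut, and the axes are right-handed (so a half turn about z gives the same grasp; the last joint's range is limited). The gripper opens to 87 mm and grips with 3 to 60 N. Pads are 19 mm wide; open, the fingers measure 117 mm over their backs; the gripper's body (75 mm by 190 mm) begins 51 mm behind the grasp point.
Start: joints at [-1.249, 0.333, 0.04, 1.465, -0.013, 1.343, -0.059], TCP at [0.266, 0.593, 0.223] pointing down, gripper open.
Joint ranges: [-2.58, 2.58], [-0.38, 2.09], [-1.3, 1.39], [0.25, 2.4], [-1.5, 4.64], [0.08, 2.09], [-2.65, 2.65]. Speed limits (rad/s): [2.22, 2.22, 2.79, 2.79, 3.14, 3.14, 3.14].

INTERFACE

Orientations are given as a unit quaternion [w, x, y, z].
In Python, from cell import env gives the robot as it stands. Calls block until the motion is done:
- env.move_pose(position, orientation): joint-space move of the TCP to a pose.
- env.move_linear(position, orientation=None, max_speed=0.15): straight line of the TCP; orientation=None keeps the orientation; max_speed is the mean speed in m/s.
- env.set_joints(angles): joint-space move.
- env.open() and env.clamp(squeeze=None): open the fingers fully, or close them until they stop; squeeze is the grip in N (None keeps the last).
- env.dwell(seconds).
- env.solve_ik(position, orientation): joint angles nearest the present ones, or None.
- env.observe(): the state.
- env.read_camera(name): name is "scene" or "top"; returns a dict with "img" (384x512x3 uint8, blue, green, red), "fovy" (degrees; the focal length in pixels is half the picture's height over the tangent of half this angle, whatever the lens; pixels are square), "cx", "cy" (the principal point, pixels), "R" (3x3) and "t" (3): a world point X has camera coordinates R X + t. Camera axes: x right, y down, z forward; pixel columns grow to the right and rows downward; lengths in m; the calibration is good to about 2 mm. A picture is of the moment at which its call begins. There is no depth.
A pose or a line that the arm cannot do raises env.MotionError and nothing moves.
- env.sign_off(): hands the job in, once; it reports no verdict.
The state is a dict: "t": time; "joint_pos": joint angles; "qvel": joint speeds; "joint_efforts": joint torques, N m; "position": TCP position; "eef_rot": TCP orientation; "force": force on the tool from outside, world axes, zero at the start; "ft_torque": the same for the moment, N m; "finger_gap": finger opening in m.
Only numpy, scipy, OpenCV 4.12 (cv2) and the standard library are available. Lean on these libraries where they do the work, as an engineer would, in place of code of your own. Each camera call takes 0.05 s, during which the arm holds its last target.

TASK

Push the run-out bed of the screw press, with the boarded book lying on it, fully home against its back stop without forcing it (it jams unless pushed straight along its centre line), and fold the crank handle's grip up into its working position. Then wind the crank clockwise until the platen bears firmly on the book, without crushing it, and let go; leave the bottles, cup, roll and brush round about alone.

Things in the scene. Friction and masses are not known exactly. Their poses are not given: they have to be found in the camera images.
- press: the fixed bench-top screw press of grey-painted and bare steel, 320 mm wide, 470 mm long. Origin on the table under the platen's middle; z up, y along the slide (the bed comes out towards +y, goes home towards -y), x across. Two columns (x = +-130 mm, y = 0, diameter 26 mm) on feet 30 mm high carry the head beam (310 x 50 mm along x, z = 165 to 205 mm)
- guide (a point): middle of the top of the dry steel guide bar that leads the bed, 22 mm above the table, 95 mm out along the press's +y; axes as the press's. The bar (24 mm wide) lies along the centre line x = 0, from y = -140 to +330 mm of the press; two bearer rails (x = +-80 mm, 22 mm wide, tops 28 mm above the table) beside it carry the bed
- bed: the loose steel bed on the rails, 200 mm wide (x), 240 mm long (y), 12 mm thick, 1.2 to 1.7 kg; origin in the middle of its underside, 28 mm above the table, axes within 1.7 degrees of the press's. Home: its origin at y = 0 in the press's frame, where its inner end meets the rubber-faced back stop; it starts 140 to 190 mm out. Four pins under its middle straddle the guide bar, in two pairs only 55 mm apart, 0.8 mm play each side
- lip_mid (a point): middle of the outer (+y) face of the bed's upright end lip (200 mm wide, 8 mm thick, top edge 78 mm above the table), 60 mm above the table; axes as the bed's. Pushed here in line the bed needs 4 to 12 N; more than 15 mm aside, or with sideways force over a tenth of the push, it cocks and jams: ease off, push again in line. Over 40 N is forcing
- book: a new book between two plywood pressing boards, 130 x 180 mm (long side along the slide), 41 to 46 mm high together (books differ: not known beforehand), 0.5 to 1 kg, lying loose on the bed (not more than 20 mm off its middle); origin in the middle of its underside
- platen: the square steel platen (150 x 150 x 16 mm) hung under the head beam, with a cross bar along x (290 x 30 mm, to 30 mm above the underside); origin in the middle of its underside, 103 to 108 mm above the table at the start. It goes down 4.8 mm for each radian of the crank, stays where it is left, and meets the book when its underside is 81 to 86 mm above the table, as thick as the book is
- crank (a joint): crank on top of the press, on an upright axis through the platen's middle: rad, grows clockwise seen from above, which lowers the platen; starts at 0 to 1; at 0 the arm points along the press's +y. Stiff: some 4 N at the grip until the touch, then some 5 N more per 85 N of pressing. A firm nip is 15 to 250 N: some 0.1 to 0.3 rad past the touch. It stays when let go
- crank_axis (a point): point on the crank's axis at the height of the fold hinge, 249 mm above the table; axes as the press's
- fold_hinge (a point): hinge of the folding grip at the end of the crank's arm, 85 mm from the crank's axis, 249 mm above the table; it goes round with the crank. Its y points outward along the arm, z up. The arm (16 mm wide) has its top 14 mm lower
- fold (a joint): folding grip on the crank's arm: rad, 0 = lying along the top of the arm, its free end towards the crank's axis; 1.57 = standing straight up (working position). Starts between 0 and 0.2; a stiff hinge that stays where it is left (about 3 N at grip_mid)
- grip_mid (a point): point on the axis of the round wooden grip (20 mm diameter, from 14 to 66 mm from the fold hinge; it spins freely on its spindle), 48 mm from the fold hinge: where to pinch it. Its y points along the grip from the free end to the hinge, its x along the hinge's pin
- dropper_a: amber dropper bottle, 32 mm wide, 98 mm high, close to the press, a bystander; origin in the middle of its underside
- dropper_b: amber dropper bottle, 32 mm wide, 98 mm high, close to the rails, a bystander; origin in the middle of its underside
- dropper_c: green dropper bottle, 32 mm wide, 106 mm high, beyond the press, a bystander; origin in the middle of its underside
- beaker: clear plastic cup, 68 mm wide, 85 mm high, a bystander; origin in the middle of its underside
- wash_bottle: clear wash bottle, 72 mm wide, 190 mm high, a bystander; origin in the middle of its underside
- paper_roll: roll of kitchen paper standing up, 110 mm wide, 100 mm high, a bystander; origin in the middle of its underside
- paste_brush: paste brush lying beyond the rails, a bystander; origin in the middle of its underside
There are look-alikes about, which are no part of the job. What is shaped like the book but yellow is not meant.

How it is judged:
By the outcome, as a careful person would: the job done as asked, in the order asked, and still so for the second after the job is handed in, with the robot touching nothing.
It also fails if it takes over 72 s, if anything falls off the work surface, if the arm or the gripper's body presses on something with over 40 N, if the wrist force passes 120 N, or if a joint passes its speed limit or range.

## Working session

There is one attempt and no reset: what is moved stays moved. The work goes in short steps, each a Python script; the robot and the scene stay as the last script left them, time stands still between calls to the robot, and variables do not carry over. Pictures are saved under pics/ and viewed, and the job is handed in when it is done.

```bash
ls; mkdir -p pics; python3 - <<'E'
from cell import env
import cv2, numpy as np
o=env.observe()
print({k:np.round(v,3) for k,v in o.items()}, env.pinch_z)
for n in ("scene","top"):
    c=env.read_camera(n); cv2.imwrite(f"pics/{n}0.png",c["img"])
    np.savez(f"pics/{n}0.npz",**c)
    print(n,c["fovy"],c["cx"],c["cy"],c["R"].round(4).tolist(),c["t"].round(4).tolist(), "campos",(-np.array(c["R"]).T@c["t"]).round(3))
E
```

```text
pics
{'t': np.float64(0.0), 'joint_pos': array([-1.249,  0.334,  0.04 ,  1.466, -0.013,  1.343, -0.059]), 'qvel': array([-0.001, -0.   ,  0.002, -0.   , -0.   , -0.002,  0.002]), 'joint_efforts': array([-0.0000e+00, -6.5634e+01,  1.3340e+00, -4.0379e+01, -6.0000e-02,
        4.4000e-02,  0.0000e+00]), 'position': array([0.265, 0.593, 0.222]), 'eef_rot': array([ 0.   ,  0.839,  0.544, -0.001]), 'force': array([-0.344, -0.052, -0.385]), 'ft_torque': array([-0.068, -0.003, -0.008]), 'finger_gap': np.float64(0.087)} -0.0187
scene 57.93344734696689 255.91448218909684 196.34156413633758 [[0.636, 0.7717, 0.0007], [0.4299, -0.3535, -0.8308], [-0.6409, 0.5287, -0.5566]] [-0.3172, -0.1025, 1.4601] campos [ 1.182 -0.563  0.728]
top 44.46548034245 250.97181539390752 194.01789885976572 [[0.0678, -0.9977, 0.0049], [-0.9758, -0.0674, -0.208], [0.2078, 0.0093, -0.9781]] [-0.0512, 0.5687, 1.6909] campos [ 0.207 -0.028  1.772]
```

View pics/scene0.png

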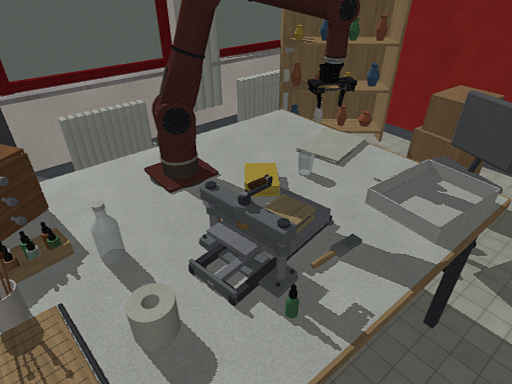

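View pics/top0.png

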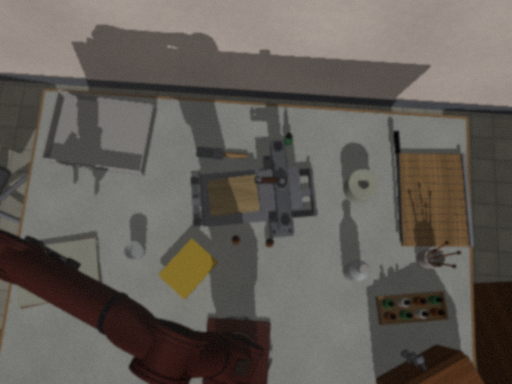

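The press lies with its +y towards the left in the top view (world +y). The head beam runs vertically at about col 283, the bed is at cols 195-262, and the lip is at col ~197. I'll enlarge both views.

```bash
python3 - <<'E'
import cv2
a=cv2.imread("pics/top0.png")[120:250,180:330]; cv2.imwrite("pics/topc.png",cv2.resize(cv2.convertScaleAbs(a,alpha=1.6),None,fx=5,fy=4.6*5/4.6*0.9,interpolation=cv2.INTER_CUBIC)[:600])
a=cv2.imread("pics/scene0.png")[160:325,180:370]; cv2.imwrite("pics/scenec.png",cv2.resize(cv2.convertScaleAbs(a,alpha=1.5),None,fx=3.6,fy=3.6,interpolation=cv2.INTER_CUBIC))
E
```

```text
(no output)
```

View pics/topc.png

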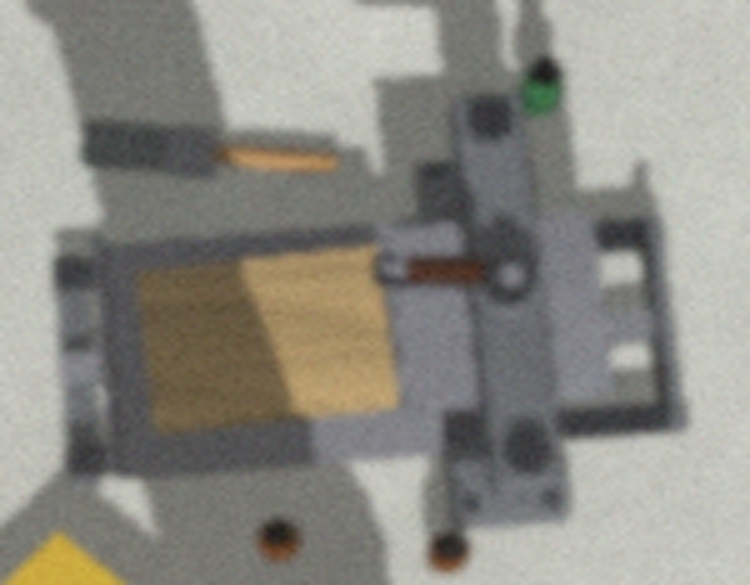

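View pics/scenec.png

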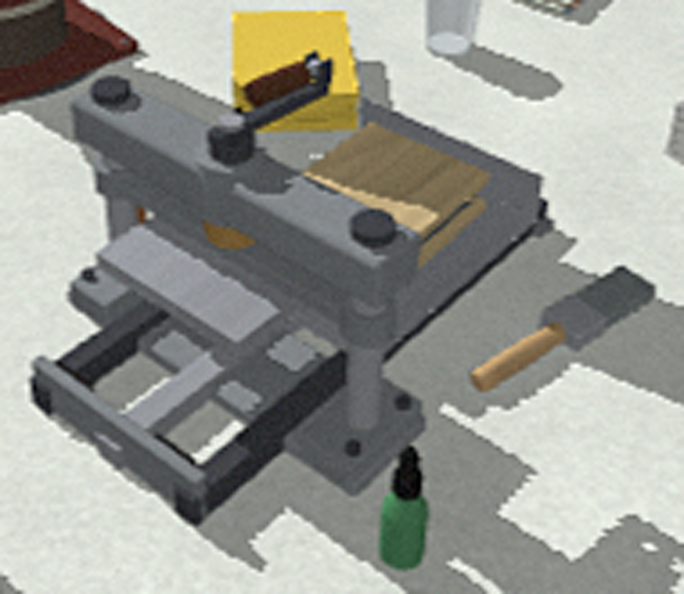

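```bash
cat > h.py <<'E'
import numpy as np, cv2
def load(f): return dict(np.load(f))
def ray(c,u,v):
    f=384/2/np.tan(np.radians(float(c["fovy"]))/2)
    d=c["R"].T@np.array([(u-c["cx"])/f,(v-c["cy"])/f,1.0]); return -c["R"].T@c["t"], d/np.linalg.norm(d)
def onz(c,u,v,z):
    o,d=ray(c,u,v); return o+d*(z-o[2])/d[2]
def tri(c1,p1,c2,p2):
    o1,d1=ray(c1,*p1);o2,d2=ray(c2,*p2)
    A=np.stack([d1,-d2],1); s=np.linalg.lstsq(A,o2-o1,rcond=None)[0]
    a=o1+s[0]*d1;b=o2+s[1]*d2; return (a+b)/2,np.linalg.norm(a-b)
def proj(c,X):
    f=384/2/np.tan(np.radians(float(c["fovy"]))/2); q=c["R"]@X+c["t"]; return np.array([c["cx"]+f*q[0]/q[2],c["cy"]+f*q[1]/q[2]])
E
python3 - <<'E'
from h import *
T=load("pics/top0.npz");S=load("pics/scene0.npz")
tp=lambda x,y:(180+(x+.5)/5-.5,120+(y+.5)/4.5-.5)
sp=lambda x,y:(180+(x+.5)/3.6-.5,160+(y+.5)/3.6-.5)
P={}
for n,a,b in [("knobL",tp(490,115),sp(374,224)),("knobN",tp(528,443),sp(112,86)),("hub",tp(510,272),sp(233,121)),("hinge",tp(392,268),sp(318,68)),("gripend",tp(485,272),sp(246,96)),
  ("lipc_near?",tp(62,240),sp(542,180)),("green",tp(543,70),sp(408,452)),
  ("boardcornerInnerFar",tp(378,247),sp(437,222)),("boardInnerNear",tp(398,405),sp(305,173)),("boardOuterFar",tp(140,275),sp(490,178)),("boardOuterNear",tp(156,430),sp(373,123))]:
    X,e=tri(T,a,S,b); P[n]=X; print(n,X.round(4),"err",round(e,4))
d=P["knobL"]-P["knobN"]; print(np.linalg.norm(d[:2]),np.degrees(np.arctan2(d[1],d[0])))
print("mid",(P["knobL"]+P["knobN"])/2)
d=P["hinge"]-P["hub"];print(np.linalg.norm(d[:2]),np.degrees(np.arctan2(d[1],d[0])))
for x,y in [(250,540),(0,0)]: pass
for n,p,z in [("dropB",tp(278,535),.095),("dropA",tp(448,545),.095),("baseInFar",tp(655,220),.03),("baseInNear",tp(685,425),.03),("lipF",tp(58,240),.078),("lipN",tp(70,478),.078),("lipFi",tp(100,240),.078),("lipNi",tp(108,474),.078)]:
    print(n,onz(T,*p,z).round(4))
E
```

```text
knobL [ 0.7172 -0.0942  0.2142] err 0.0004
knobN [ 0.4631 -0.1341  0.2166] err 0.001
hub [ 0.5882 -0.1129  0.2385] err 0.001
hinge [ 0.5843 -0.032   0.2496] err 0.005
gripend [ 0.5836 -0.0963  0.2507] err 0.0006
lipc_near? [0.6321 0.2105 0.063 ] err 0.0099
green [ 0.7996 -0.1356  0.0939] err 0.0026
boardcornerInnerFar [ 0.651  -0.0008  0.1254] err 0.0604
boardInnerNear [ 0.5225 -0.0234  0.1119] err 0.0572
boardOuterFar [0.6086 0.1537 0.0765] err 0.0055
boardOuterNear [0.4802 0.1312 0.079 ] err 0.0068
0.2572391143383398 8.925898850513791
mid [ 0.59018414 -0.11417227  0.21539474]
0.08103556010840508 92.73649549688929
dropB [0.3972 0.0327 0.095 ]
dropA [ 0.3976 -0.0891  0.095 ]
baseInFar [ 0.693  -0.2335  0.03  ]
baseInNear [ 0.5174 -0.2634  0.03  ]
lipF [0.6317 0.215  0.078 ]
lipN [0.4348 0.1876 0.078 ]
lipFi [0.6339 0.1838 0.078 ]
lipNi [0.4399 0.1603 0.078 ]
```

```bash
python3 - <<'E'
import cv2
a=cv2.imread("pics/top0.png")[160:235,185:225]; cv2.imwrite("pics/z1.png",cv2.resize(cv2.convertScaleAbs(a,alpha=2),None,fx=8,fy=8,interpolation=cv2.INTER_CUBIC))
a=cv2.imread("pics/scene0.png")[175:245,270:340]; cv2.imwrite("pics/z2.png",cv2.resize(cv2.convertScaleAbs(a,alpha=1.8),None,fx=8,fy=8,interpolation=cv2.INTER_CUBIC))
E
```

```text
(no output)
```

View pics/z1.png

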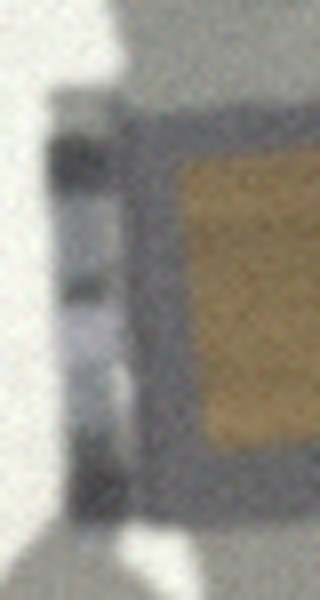

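View pics/z2.png

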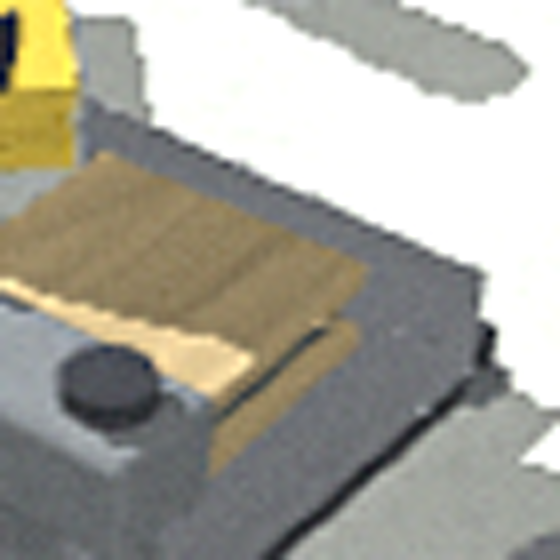

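```bash
python3 - <<'E'
from h import *
T=load("pics/top0.npz");S=load("pics/scene0.npz")
F,e1=tri(T,(199.8,172.6),S,(330.1,208.5));N,e2=tri(T,(201.6,224.5),S,(280.7,187))
print(F,e1,N,e2)
for z in [.078]:
  for c,ps in ((T,[(199.8,172.6),(201.6,224.5)]),(S,[(330.1,208.5),(280.7,187)])):
    a,b=[onz(c,*p,z) for p in ps]; m=(a+b)/2;d=a-b
    print(a.round(4),b.round(4),np.linalg.norm(d),np.degrees(np.arctan2(d[1],d[0])))
    for yaw in (8.9,9.6):
        th=np.radians(yaw); o=np.array([.5895,-.1141]); ex=np.array([np.cos(th),np.sin(th)]);ey=np.array([-ex[1],ex[0]])
        q=m[:2]-o; print(yaw,"press frame lip mid",(q@ex).round(4),(q@ey).round(4))
# press base ends
sp=lambda x,y:(180+(x+.5)/3.6-.5,160+(y+.5)/3.6-.5)
E
```

```text
[0.6378784  0.18603776 0.07999905] 0.008512419557759436 [0.44194623 0.15932278 0.07692027] 0.0004305218387017037
[0.6353 0.1832 0.078 ] [0.4417 0.159  0.078 ] 0.195107398815045 7.107664347030323
8.9 press frame lip mid -0.0063 0.2897
9.6 press frame lip mid -0.0028 0.2897
[0.6381 0.1926 0.078 ] [0.4433 0.1583 0.078 ] 0.19786360982284398 9.9763058305159
8.9 press frame lip mid -0.0034 0.2936
9.6 press frame lip mid 0.0002 0.2937
```

The lip's outer top corners are at top-view (199.8,172.6) and (201.6,224.5), and at scene (330,208) and (281,187). That gives a lip width of 0.195–0.198 m (0.200 expected) and a height of 77–80 mm (78 expected). The bed is about 0.171 m out, the press yaw is about 9.3° and the crank about 0.11 rad. The narrow strip outside the lip is the frame's end.

Next I'll check the IK for a push with the tool tilted, so that its body clears the crank.

```bash
cat >> h.py <<'E'
from scipy.spatial.transform import Rotation as Rn
YAW=np.radians(9.4); O=np.array([.5895,-.1140])
ex=np.array([np.cos(YAW),np.sin(YAW),0]);ey=np.array([-np.sin(YAW),np.cos(YAW),0]);Z=np.array([0,0,1.])
def W(x,y,z): return np.array([*O,0])+x*ex+y*ey+z*Z
def quat(x,z):
    z=z/np.linalg.norm(z);x=x-z*(x@z);x/=np.linalg.norm(x);y=np.cross(z,x)
    q=Rn.from_matrix(np.stack([x,y,z],1)).as_quat(); return np.r_[q[3],q[:3]]
def pushq(tilt=20,psi=8,sgn=1):
    t=np.radians(tilt); zt=-np.cos(t)*Z-np.sin(t)*ey; r=Rn.from_rotvec(np.radians(psi)*Z)
    return quat(sgn*r.apply(ex),r.apply(zt))
E
python3 - <<'E'
from h import *
from cell import env
for tilt in (15,20,25):
  for s in (1,-1):
    q=pushq(tilt,8,s)
    for y in (.36,.30,.2,.13):
      j=env.solve_ik(W(.0136,y,.057),q); print(tilt,s,y,None if j is None else np.round(j,2))
# crank circle
for s in (0,90,180,-90):
  q=quat(Rn.from_rotvec(np.radians(s)*Z).apply([1,0,0]),-Z)
  ok=[]
  for a in np.arange(0,6.4,.4):
    p=W(.085*np.sin(a),.085*np.cos(a),.279); j=env.solve_ik(p,q); ok.append(j is not None)
  print(s,ok, None if j is None else np.round(j,2))
E
```

```text
15 1 0.36 [-0.96  0.43  0.39  1.76  0.1   1.06 -0.35]
15 1 0.3 [-0.92  0.4   0.44  1.82  0.11  1.02 -0.26]
15 1 0.2 [-0.8   0.36  0.48  1.88  0.12  0.96 -0.11]
15 1 0.13 [-0.72  0.35  0.53  1.89  0.11  0.92  0.02]
15 -1 0.36 [-0.59  0.41 -0.07  1.74  0.31  1.1   2.63]
15 -1 0.3 [ 0.27  0.64 -1.1   1.76  0.83  1.32  2.36]
15 -1 0.2 [ 0.47  0.59 -1.1   1.81  0.82  1.25  2.52]
15 -1 0.13 [ 0.6   0.58 -1.09  1.83  0.83  1.21  2.63]
20 1 0.36 [-1.01  0.46  0.39  1.74  0.18  1.09 -0.43]
20 1 0.3 [-0.96  0.42  0.44  1.81  0.19  1.04 -0.35]
20 1 0.2 [-0.85  0.37  0.48  1.88  0.22  0.97 -0.22]
20 1 0.13 [-0.76  0.36  0.52  1.91  0.22  0.92 -0.1 ]
20 -1 0.36 [-0.64  0.44 -0.07  1.72  0.39  1.15  2.55]
20 -1 0.3 [-0.58  0.4  -0.04  1.79  0.39  1.1   2.63]
20 -1 0.2 [ 0.41  0.61 -1.1   1.82  0.91  1.31  2.43]
20 -1 0.13 [ 0.54  0.59 -1.1   1.84  0.92  1.26  2.54]
25 1 0.36 [-1.05  0.5   0.4   1.72  0.24  1.13 -0.5 ]
25 1 0.3 [-1.01  0.45  0.44  1.8   0.26  1.08 -0.43]
25 1 0.2 [-0.9   0.4   0.48  1.88  0.3   0.99 -0.32]
25 1 0.13 [-0.81  0.38  0.51  1.92  0.32  0.93 -0.22]
25 -1 0.36 [-0.67  0.47 -0.08  1.7   0.46  1.21  2.47]
25 -1 0.3 [-0.62  0.43 -0.05  1.77  0.47  1.15  2.54]
25 -1 0.2 [ 0.35  0.64 -1.1   1.82  0.99  1.39  2.35]
25 -1 0.13 [ 0.49  0.61 -1.1   1.85  1.    1.33  2.45]
0 [True, True, True, True, True, True, True, True, True, True, True, True, True, True, True, True] [-0.71  0.12  0.77  1.65 -0.09  1.41  0.07]
90 [True, True, True, True, True, True, True, True, True, True, True, True, True, True, True, True] [-0.68  0.12  0.74  1.65 -0.08  1.41  1.64]
180 [False, False, False, True, True, True, True, True, True, True, True, False, False, False, False, False] None
-90 [True, True, True, True, True, True, True, True, True, True, True, True, True, True, True, True] [-0.76  0.13  0.84  1.65 -0.1   1.41 -1.49]
```

```bash
python3 - <<'E'
from h import *
from cell import env
q=pushq()
env.clamp(10)
env.move_pose(W(.0136,.36,.15),q)
env.move_linear(W(.0136,.345,.057),q,max_speed=.2)
o=env.observe();print(o["t"],o["position"].round(4),o["force"].round(2),o["finger_gap"])
for n in ("scene","top"):
    c=env.read_camera(n); cv2.imwrite(f"pics/{n}1.png",c["img"]); np.savez(f"pics/{n}1.npz",**c)
E
python3 -c "
import cv2,numpy as np
a=cv2.imread('pics/scene1.png')[130:270,220:400];b=cv2.imread('pics/top1.png')[140:260,150:300]
a=cv2.resize(a,(790,0) if 0 else None,fx=3.3,fy=3.3) if 0 else cv2.resize(a,None,fx=4.2,fy=4.2)
cv2.imwrite('pics/a1.png',cv2.convertScaleAbs(a,alpha=1.4))"
```

```text
3.8917 [0.5469 0.2293 0.0578] [0.42 0.55 0.79] 0.000382507023159843
```

View pics/a1.png

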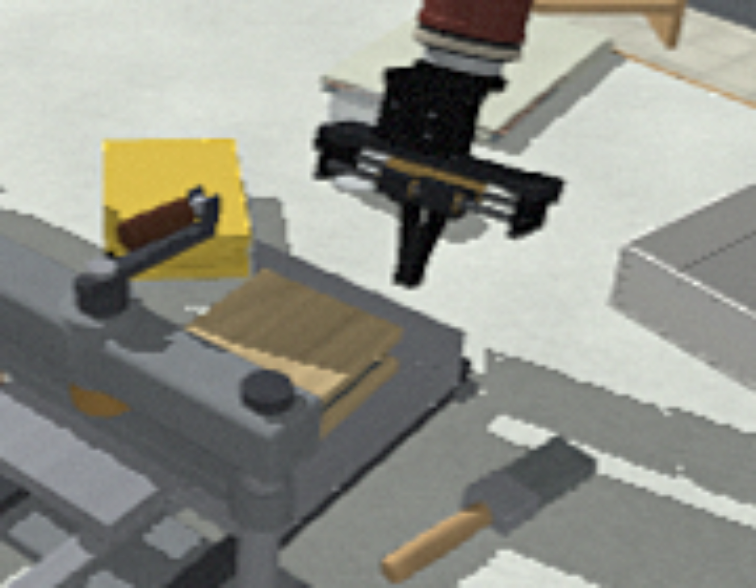

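Picture: the fingertips at about (405,280) stand clear of the lip and level with its middle. The tips are narrower than I assumed, so I'll use a smaller side offset. Next I'll push stepwise with force feedback.

```bash
cat > push.py <<'E'
from h import *
from cell import env
import sys
def push(x,y,yend,step,fstop,speed=.06,gain=0.0003,lat_max=4):
    q=pushq(); 
    while y>yend:
        y-=step; env.move_linear(W(x,y,.057),q,max_speed=speed)
        o=env.observe(); f=o["force"]-F0; p=o["position"]-np.array([*O,0])
        fy=f@ey;fx=f@ex
        print(f"t{o['t']:.2f} cmd {x*1e3:.1f} {y*1e3:.1f} act {p@ex*1e3:.1f} {p@ey*1e3:.1f} z{p[2]*1e3:.1f} fy {fy:.1f} fx {fx:.2f} fz {f[2]:.1f} tz {o['ft_torque'].round(2)}")
        if fy>fstop: print("STOP"); break
        if fy>2: x+=np.clip(fx*gain,-.001,.001)
    return x,y
E
python3 - <<'E'
from push import *; import push as P
env.move_linear(W(.009,.318,.057),pushq(),max_speed=.1)
P.F0=np.mean([(env.dwell(.05),env.observe()["force"])[1] for _ in range(4)],0); print(P.F0); np.save("F0.npy",P.F0)
x,y=push(.009,.318,.276,.003,22); np.save("xy.npy",[x,y])
E
```

```text
[ 0.29763622 -0.32444193 -0.24198277]
t4.87 cmd 9.0 315.0 act 9.0 314.8 z57.0 fy 0.8 fx -0.96 fz 0.1 tz [ 0.4   0.13 -0.01]
t5.12 cmd 9.0 312.0 act 9.0 311.7 z57.0 fy -0.1 fx -0.26 fz 0.6 tz [0.32 0.15 0.07]
t5.37 cmd 9.0 309.0 act 9.0 308.7 z57.0 fy 0.1 fx 0.54 fz 0.2 tz [ 0.31  0.13 -0.03]
t5.62 cmd 9.0 306.0 act 9.0 305.7 z57.0 fy -0.6 fx -0.37 fz 0.4 tz [ 0.36  0.19 -0.03]
t5.87 cmd 9.0 303.0 act 9.1 304.3 z57.0 fy 5.3 fx -0.50 fz 0.7 tz [ 1.22  0.43 -0.04]
t6.12 cmd 8.8 300.0 act 9.2 302.1 z57.0 fy 7.9 fx 0.58 fz 0.6 tz [1.85 0.4  0.1 ]
t6.37 cmd 9.0 297.0 act 9.5 299.3 z57.1 fy 7.8 fx 0.60 fz 0.9 tz [2.02 0.33 0.07]
t6.62 cmd 9.2 294.0 act 9.7 296.3 z57.1 fy 7.8 fx 0.32 fz -0.2 tz [2.03 0.32 0.1 ]
t6.87 cmd 9.3 291.0 act 9.8 293.3 z57.1 fy 8.3 fx -0.21 fz -0.6 tz [2.   0.22 0.06]
t7.12 cmd 9.2 288.0 act 9.8 290.3 z57.1 fy 7.7 fx 0.86 fz -1.0 tz [1.99 0.33 0.16]
t7.37 cmd 9.5 285.0 act 10.0 287.3 z57.1 fy 8.0 fx -0.60 fz -0.9 tz [2.03 0.27 0.08]
t7.62 cmd 9.3 282.0 act 9.9 284.3 z57.1 fy 8.3 fx 0.03 fz 0.1 tz [2.04 0.26 0.1 ]
t7.87 cmd 9.3 279.0 act 9.9 281.3 z57.1 fy 7.3 fx 0.65 fz -0.4 tz [2.01 0.28 0.13]
t8.12 cmd 9.5 276.0 act 10.1 278.3 z57.1 fy 8.0 fx 0.31 fz -0.2 tz [1.96 0.29 0.14]
```

Contact came where predicted. The bed slides at about 8 N with under 1 N sideways. Continuing, then small steps near home.

```bash
python3 - <<'E'
from push import *; import push as P
P.F0=np.load("F0.npy"); x,y=np.load("xy.npy")
x,y=push(x,y,.152,.006,16,gain=.0002)
x,y=push(x,y,.115,.002,17,gain=.0002,speed=.04); np.save("xy.npy",[x,y])
E
```

```text
t8.37 cmd 9.6 270.0 act 10.2 271.7 z57.1 fy 5.9 fx 0.91 fz -0.9 tz [1.73 0.1  0.12]
t8.62 cmd 9.8 264.0 act 10.4 265.6 z57.1 fy 6.0 fx 1.52 fz -1.1 tz [1.66 0.09 0.17]
t8.87 cmd 10.1 258.0 act 10.7 259.5 z57.1 fy 5.7 fx 1.17 fz -0.9 tz [1.64 0.1  0.16]
t9.12 cmd 10.3 252.0 act 10.9 253.5 z57.1 fy 6.5 fx 1.58 fz -0.7 tz [1.59 0.06 0.12]
t9.37 cmd 10.6 246.0 act 11.3 247.5 z57.1 fy 7.0 fx 0.63 fz -0.9 tz [1.64 0.09 0.2 ]
t9.62 cmd 10.8 240.0 act 11.4 241.6 z57.1 fy 6.2 fx 1.56 fz -0.4 tz [1.68 0.06 0.16]
t9.87 cmd 11.1 234.0 act 11.8 235.6 z57.1 fy 7.3 fx 1.15 fz -0.9 tz [1.74 0.06 0.12]
t10.12 cmd 11.3 228.0 act 12.0 229.7 z57.1 fy 6.2 fx 2.01 fz -0.5 tz [1.75 0.09 0.16]
t10.37 cmd 11.7 222.0 act 12.4 223.7 z57.1 fy 6.3 fx 1.10 fz -0.6 tz [1.74 0.07 0.19]
t10.62 cmd 11.9 216.0 act 12.7 218.6 z57.1 fy 8.6 fx 1.14 fz -0.8 tz [2.19 0.26 0.12]
t10.87 cmd 12.2 210.0 act 13.2 214.6 z57.0 fy 15.4 fx -0.23 fz 0.6 tz [3.26 0.61 0.11]
t11.12 cmd 12.1 204.0 act 13.5 211.3 z57.0 fy 21.9 fx -0.74 fz 3.5 tz [4.65 1.04 0.03]
STOP
t11.37 cmd 12.1 202.0 act 13.6 210.9 z57.0 fy 26.1 fx -2.68 fz 4.6 tz [ 5.43  1.47 -0.  ]
STOP
```

It jammed at 22–26 N, still under 40 N, after my side correction crept +4.5 mm. I'll ease off at once and look.

```bash
python3 - <<'E'
from push import *
q=pushq()
env.move_linear(W(.012,.235,.057),q,max_speed=.15); env.dwell(.2)
o=env.observe();print(o["t"],(o["force"]-np.load("F0.npy")).round(2))
for n in ("scene","top"):
    c=env.read_camera(n); cv2.imwrite(f"pics/{n}2.png",c["img"]); np.savez(f"pics/{n}2.npz",**c)
a=cv2.imread("pics/scene2.png")[150:270,215:355]; cv2.imwrite("pics/a2.png",cv2.resize(cv2.convertScaleAbs(a,alpha=1.6),None,fx=5,fy=5,interpolation=cv2.INTER_CUBIC))
a=cv2.imread("pics/top2.png")[130:250,180:330]; cv2.imwrite("pics/b2.png",cv2.resize(cv2.convertScaleAbs(a,alpha=1.8),None,fx=5,fy=5,interpolation=cv2.INTER_CUBIC))
E
```

```text
11.9333 [-0.33  0.1   0.94]
```

View pics/a2.png

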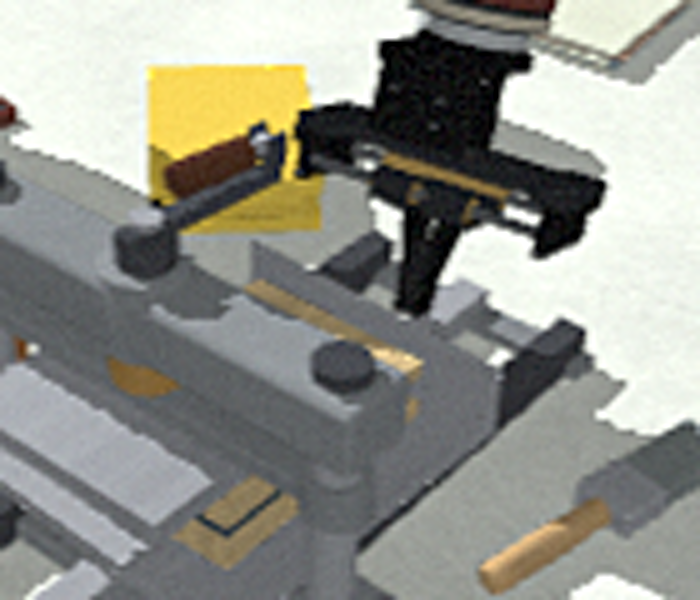

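View pics/b2.png

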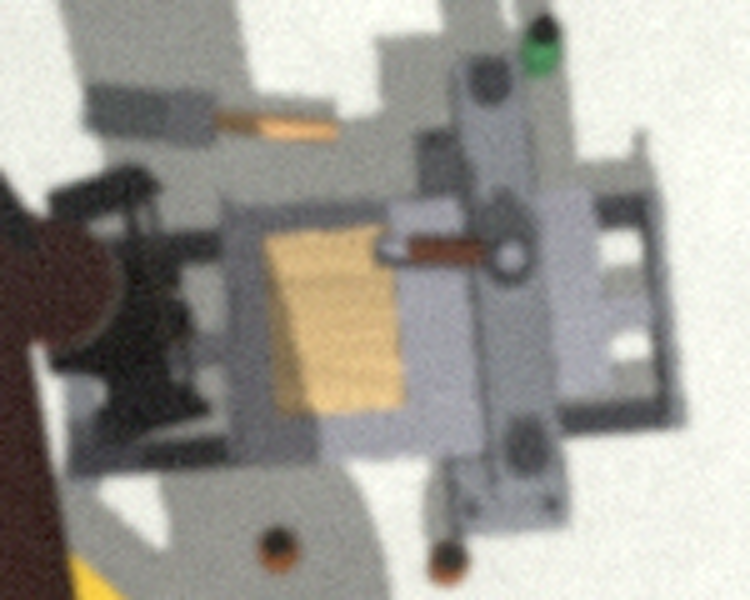

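```bash
python3 - <<'E'
from h import *
T=load("pics/top2.npz");S=load("pics/scene2.npz")
for c,ps in ((T,[(223.9,169.3),(225.3,223.2)]),(S,[(314.9,227.0),(265.0,198.3)])):
    a,b=[onz(c,*p,.078) for p in ps]; m=(a+b)/2;d=a-b; q=m-np.array([*O,0])
    print(a.round(4),b.round(4),np.linalg.norm(d),np.degrees(np.arctan2(d[1],d[0])),"press",(q@ex).round(4),(q@ey).round(4))
# frame: outer end of rails / inner end in top view at z .028 ; inner end edge corners
for p in [(311.0,167.6),(317.0,213.6),(194.6,212+12)]: 
    w=onz(T,*p,.03)-np.array([*O,0]); print((w@ex).round(4),(w@ey).round(4))
E
python3 - <<'E'
import cv2
a=cv2.imread("pics/top2.png")[160:235,215:325]; cv2.imwrite("pics/z3.png",cv2.resize(cv2.convertScaleAbs(a,alpha=1.8),None,fx=7,fy=7,interpolation=cv2.INTER_CUBIC))
E
```

```text
[0.6541 0.0947 0.078 ] [0.4523 0.0735 0.078 ] 0.20292479702227872 6.014253950016599 press -0.0034 0.2014
[0.6713 0.0851 0.078 ] [0.4618 0.0697 0.078 ] 0.21005647718046536 4.188675788642518 press 0.0086 0.1926
0.086 -0.1368
-0.0939 -0.1373
-0.0895 0.3236
```

View pics/z3.png

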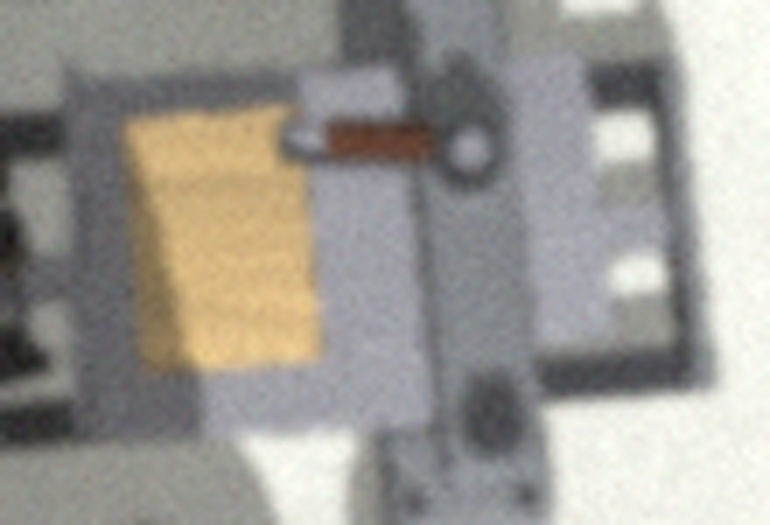

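The contact point had drifted about 15 mm to the +x side, because the moment puts it near the TCP and not at a corner. The bed has cocked clockwise. I'll push again with the fingers square to the press, where a flat contact straightens the bed, at x ≈ -3 mm and without chasing force noise.

```bash
cat > push2.py <<'E'
from h import *
from cell import env
def push(x,y,yend,step,fstop,speed=.06,n=1):
    q=pushq(20,0); fxs=0
    while y>yend:
        y-=step; env.move_linear(W(x,y,.057),q,max_speed=speed)
        o=env.observe(); f=o["force"]-F0; p=o["position"]-np.array([*O,0])
        fy=f@ey;fx=f@ex; fxs=.6*fxs+.4*fx
        print(f"t{o['t']:.2f} cmd {x*1e3:.1f} {y*1e3:.1f} act {p@ex*1e3:.1f} {p@ey*1e3:.1f} fy {fy:.1f} fx {fx:.2f} tq {o['ft_torque'].round(2)}")
        if fy>fstop: print("STOP"); break
        if fy>3 and abs(fxs)>.08*fy: x+=np.clip(fxs*.0002,-.0003,.0003)
    return x,y
E
python3 - <<'E'
from push2 import *; import push2 as P
env.move_linear(W(-.003,.235,.057),pushq(20,0),max_speed=.15)
env.dwell(.2);P.F0=np.mean([(env.dwell(.05),env.observe()["force"])[1] for _ in range(4)],0); print(P.F0); np.save("F0.npy",P.F0)
env.move_linear(W(-.003,.215,.057),pushq(20,0),max_speed=.1)
x,y=push(-.003,.215,.19,.0025,16); np.save("xy.npy",[x,y])
E
```

```text
[ 0.1558789  -0.13230889 -0.11730875]
t13.32 cmd -3.0 212.5 act -3.0 212.6 fy 1.7 fx 0.67 tq [ 0.49  0.16 -0.01]
t13.57 cmd -3.0 210.0 act -2.9 212.0 fy 6.9 fx -1.58 tq [ 1.57  0.65 -0.19]
t13.82 cmd -3.0 207.5 act -2.9 211.7 fy 14.3 fx -3.76 tq [ 2.69  1.29 -0.36]
t14.07 cmd -3.3 205.0 act -2.8 211.3 fy 19.8 fx -5.12 tq [ 3.83  1.71 -0.48]
STOP
```

The arm yields sideways as it pushes: fx reached -5 N at fy 20 N, and that sideways force keeps the bed cocked. I'll ease off and push with the sideways force actively nulled before each advance.

```bash
cat > push3.py <<'E'
from h import *
from cell import env
def push(x,y,yend,step,fstop,speed=.06,gain=.0002,tmax=6,q=pushq(20,0),quiet=False):
    t0=env.observe()["t"]
    while y>yend:
        y-=step; env.move_linear(W(x,y,.057),q,max_speed=speed)
        for k in range(4):
            fs=[];
            for _ in range(2): env.dwell(.02); o=env.observe(); fs.append(o["force"]-F0)
            f=np.mean(fs,0); p=o["position"]-np.array([*O,0]); fy=f@ey;fx=f@ex
            if not quiet or fy>12: print(f"t{o['t']:.2f} cmd {x*1e3:.1f} {y*1e3:.1f} act {p@ex*1e3:.1f} {p@ey*1e3:.1f} fy {fy:.1f} fx {fx:.2f} tz {o['ft_torque'][2]:.2f}")
            if fy<3 or abs(fx)<max(.07*fy,.5): break
            x+=np.clip(fx*gain,-.0008,.0008)
            env.move_linear(W(x,y,.057),q,max_speed=speed)
        if fy>fstop or o["t"]-t0>tmax: print("STOP",fy); break
    np.save("xy.npy",[x,y]); return x,y
E
python3 - <<'E'
from push3 import *; import push3 as P
P.F0=np.load("F0.npy")
env.move_linear(W(-.004,.215,.057),pushq(20,0),max_speed=.1)
push(-.004,.2125,.19,.0015,18,tmax=4)
E
```

```text
t14.61 cmd -4.0 211.0 act -3.9 211.9 fy 8.2 fx -1.41 tz -0.10
t14.89 cmd -4.3 211.0 act -4.0 211.9 fy 8.4 fx -0.94 tz 0.01
t15.18 cmd -4.5 211.0 act -4.0 211.9 fy 7.6 fx -0.57 tz -0.01
t15.46 cmd -4.6 211.0 act -4.1 211.9 fy 7.7 fx 0.94 tz 0.02
t15.99 cmd -4.4 209.5 act -4.0 211.7 fy 11.7 fx -1.68 tz -0.12
t16.27 cmd -4.7 209.5 act -4.0 211.7 fy 11.5 fx -0.29 tz -0.07
t16.56 cmd -4.7 208.0 act -4.0 211.6 fy 15.4 fx -1.80 tz -0.12
t16.84 cmd -5.1 208.0 act -4.0 211.6 fy 14.6 fx -0.09 tz -0.05
t17.12 cmd -5.1 206.5 act -4.0 211.4 fy 19.6 fx -1.36 tz -0.21
STOP 19.57942025273777
```

```bash
python3 - <<'E'
from push3 import *; import push3 as P
P.F0=np.load("F0.npy")
env.move_linear(W(-.004,.235,.057),pushq(20,0),max_speed=.15)
for n in ("scene","top"):
    c=env.read_camera(n); cv2.imwrite(f"pics/{n}3.png",c["img"]); np.savez(f"pics/{n}3.npz",**c)
a=cv2.imread("pics/scene3.png")[190:250,255:335]; cv2.imwrite("pics/a3.png",cv2.resize(cv2.convertScaleAbs(a,alpha=1.8),None,fx=9,fy=9,interpolation=cv2.INTER_CUBIC))
a=cv2.imread("pics/top3.png")[162:232,215:300]; cv2.imwrite("pics/b3.png",cv2.resize(cv2.convertScaleAbs(a,alpha=2.2),None,fx=8,fy=8,interpolation=cv2.INTER_CUBIC))
E
```

```text
(no output)
```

View pics/a3.png

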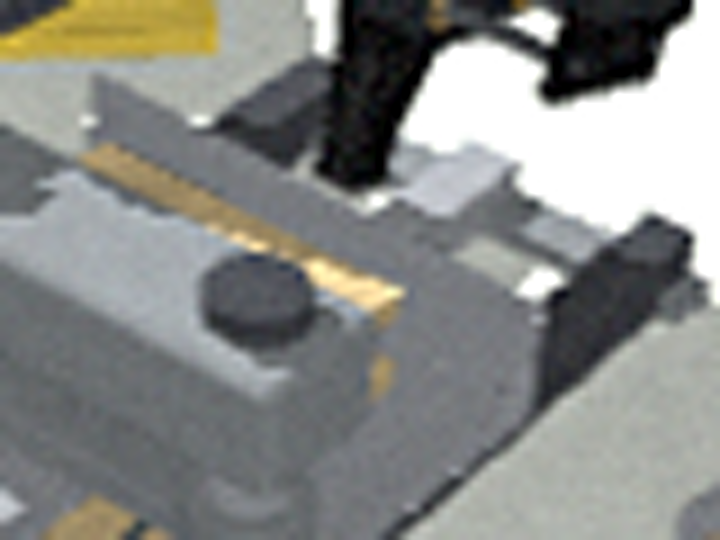

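View pics/b3.png

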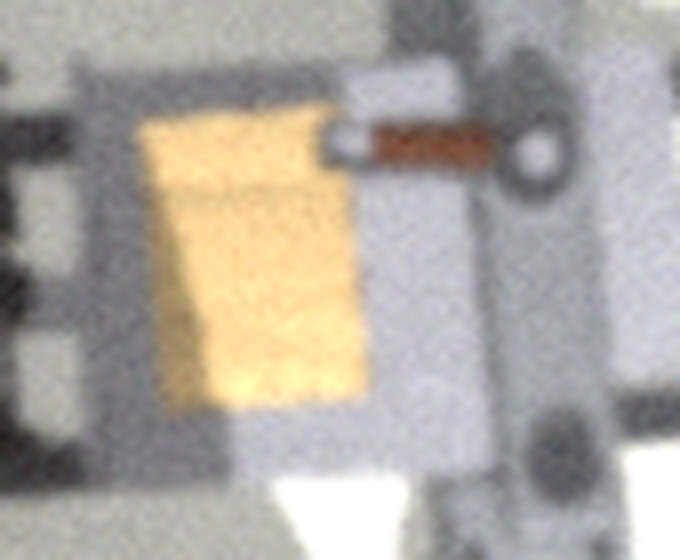

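```bash
python3 - <<'E'
from h import *
T=load("pics/top3.npz");S=load("pics/scene3.npz")
g1=onz(T,215+50.5/8-.5,162+305.5/8-.5,.022);g2=onz(T,215+635.5/7-.5,160+225.5/7-.5,.022)
for g in (g1,g2): q=g-np.array([*O,0]);print("bar",g.round(4),(q@ex).round(4),(q@ey).round(4))
d=g1-g2;print("bar yaw",np.degrees(np.arctan2(-d[0],d[1])))
for c,ps in ((T,[(215+75/8-.5,162+65/8-.5),(215+92/8-.5,162+480/8-.5)]),(S,[(255+535/9-.5,190+312/9-.5),(255+95/9-.5,190+75/9-.5)])):
    a,b=[onz(c,*p,.078) for p in ps]; m=(a+b)/2;dd=a-b;q=m-np.array([*O,0]); print(np.linalg.norm(dd),np.degrees(np.arctan2(dd[1],dd[0])),"mid",(q@ex).round(4),(q@ey).round(4))
# rails outer ends in scene/top
E
```

```text
bar [0.5491 0.101  0.022 ] -0.0047 0.2187
bar [ 0.6022 -0.218   0.022 ] -0.0044 -0.1047
bar yaw 9.45211177838169
0.19554364135910243 6.844116654411745 mid -0.0011 0.1999
0.20156274879713834 6.0484984898669625 mid 0.003 0.1985
```

The bar's axis is now measured from its two ends: yaw 9.45° (good), but the centre line lies at x = -4.5 mm in my frame. The bed sits about 2–3° clockwise on it. Correcting the origin and pushing a few mm on the -x side of the centre, with a slight -x bias, to straighten it.

```bash
sed -i 's/^YAW=.*/YAW=np.radians(9.45); O=np.array([.5895,-.1140])-.0045*np.array([np.cos(YAW),np.sin(YAW)])/' h.py
python3 - <<'E'
from push3 import *; F0=np.load("F0.npy"); q=pushq(20,0)
x=-.007
env.move_linear(W(x,.2135,.057),q,max_speed=.15)
y=.2135
while y>.200:
    y-=.001; x-=.00035
    env.move_linear(W(x,y,.057),q,max_speed=.05); o=env.observe(); f=o["force"]-F0;p=o["position"]-np.array([*O,0]); fy=f@ey
    print(f"t{o['t']:.2f} cmd {x*1e3:.1f} {y*1e3:.1f} act {p@ex*1e3:.1f} {p@ey*1e3:.1f} fy {fy:.1f} fx {f@ex:.2f} tz {o['ft_torque'][2]:.2f}")
    if fy>22: break
E
```

```text
t18.12 cmd -7.3 212.5 act -7.2 212.7 fy 0.3 fx -0.17 tz -0.03
t18.37 cmd -7.7 211.5 act -7.7 211.5 fy 0.1 fx -1.00 tz -0.04
t18.62 cmd -8.1 210.5 act -8.1 210.5 fy 0.9 fx 0.12 tz 0.02
t18.87 cmd -8.4 209.5 act -8.2 209.8 fy 2.2 fx 1.08 tz 0.04
t19.12 cmd -8.7 208.5 act -8.3 209.4 fy 5.0 fx 2.10 tz 0.17
t19.37 cmd -9.1 207.5 act -8.5 209.0 fy 6.6 fx 1.68 tz 0.20
t19.62 cmd -9.4 206.5 act -8.8 208.4 fy 8.0 fx 2.26 tz 0.15
t19.87 cmd -9.8 205.5 act -9.2 207.6 fy 8.1 fx 1.08 tz 0.13
t20.12 cmd -10.1 204.5 act -9.6 206.7 fy 8.8 fx 1.36 tz 0.08
t20.37 cmd -10.5 203.5 act -10.0 205.7 fy 9.7 fx 1.01 tz 0.10
t20.62 cmd -10.8 202.5 act -10.3 204.7 fy 9.1 fx 0.77 tz 0.04
t20.87 cmd -11.2 201.5 act -10.7 203.7 fy 9.2 fx 1.26 tz 0.08
t21.12 cmd -11.5 200.5 act -11.1 202.7 fy 8.9 fx 1.53 tz 0.05
t21.37 cmd -11.9 199.5 act -11.4 201.7 fy 9.4 fx 0.97 tz 0.03
```

It's free again, sliding at about 9 N. I'll move back near the centre and continue along the measured line.

```bash
cat > push4.py <<'E'
from push3 import *
q=pushq(20,0); F0=np.load("F0.npy")
def go(x,y,yend,step,fstop,speed=.05,bias=.4,gain=.00015):
    fl=bias; st=[]
    while y>yend:
        y-=step; env.move_linear(W(x,y,.057),q,max_speed=speed); o=env.observe(); f=o["force"]-F0;p=o["position"]-np.array([*O,0]); fy=f@ey;fx=f@ex
        if fy>3 and fl is not None:
            fl=.6*fl+.4*fx; x+=np.clip((fl-bias)*gain,-.0003,.0003)
            x=np.clip(x,-.010,.003)
        print(f"t{o['t']:.2f} cmd {x*1e3:.1f} {y*1e3:.1f} act {p@ex*1e3:.1f} {p@ey*1e3:.1f} fy {fy:.1f} fx {fx:.2f} tz {o['ft_torque'][2]:.2f}")
        st.append((p@ey,fy))
        if fy>fstop: print("STOP"); break
    np.save("xy.npy",[x,y]); return x,y
def load_up(x,y,n=4):
    for i in range(n):
        y-=.001;x-=.0003; env.move_linear(W(x,y,.057),q,max_speed=.05)
    return x,y
E
python3 - <<'E'
from push4 import *
env.move_linear(W(-.0095,.212,.057),q,max_speed=.15)
env.move_linear(W(-.002,.206,.057),q,max_speed=.15)
x,y=load_up(-.002,.2025,5)
go(x,y,.16,.004,13)
E
```

```text
t23.37 cmd -3.5 193.5 act -3.2 194.9 fy 7.4 fx -0.05 tz 0.06
t23.62 cmd -3.6 189.5 act -3.3 190.8 fy 6.9 fx -0.26 tz 0.03
t23.87 cmd -3.6 185.5 act -3.4 186.8 fy 7.2 fx 0.73 tz 0.06
t24.12 cmd -3.6 181.5 act -3.4 182.8 fy 6.6 fx 1.00 tz 0.08
t24.37 cmd -3.6 177.5 act -3.3 178.8 fy 6.7 fx 0.04 tz 0.13
t24.62 cmd -3.6 173.5 act -3.4 174.8 fy 6.6 fx 0.76 tz 0.08
t24.87 cmd -3.5 169.5 act -3.4 170.8 fy 6.7 fx 0.73 tz 0.05
t25.12 cmd -3.4 165.5 act -3.3 166.8 fy 6.8 fx 1.40 tz 0.08
t25.37 cmd -3.4 161.5 act -3.2 162.9 fy 6.9 fx -0.19 tz 0.03
t25.62 cmd -3.4 157.5 act -3.2 158.9 fy 7.1 fx 1.03 tz 0.07
```

```bash
python3 - <<'E'
from push4 import *
x,y=np.load("xy.npy")
x,y=go(x,y,.1395,.004,13)
x,y=go(x,y,.110,.0015,15)
E
```

```text
t25.87 cmd -3.4 153.5 act -3.2 154.9 fy 7.4 fx 0.26 tz 0.08
t26.12 cmd -3.4 149.5 act -3.1 150.9 fy 8.1 fx 1.13 tz 0.02
t26.37 cmd -3.3 145.5 act -3.2 146.9 fy 6.6 fx 0.87 tz 0.07
t26.62 cmd -3.3 141.5 act -3.1 142.9 fy 6.7 fx 0.59 tz 0.07
t26.87 cmd -3.2 137.5 act -3.0 138.9 fy 6.4 fx 0.40 tz 0.05
t27.12 cmd -3.3 136.0 act -3.0 137.9 fy 7.5 fx -0.11 tz 0.02
t27.37 cmd -3.4 134.5 act -2.9 137.7 fy 11.6 fx -0.78 tz -0.05
t27.62 cmd -3.6 133.0 act -2.8 137.4 fy 17.3 fx -2.24 tz -0.09
STOP
```

It stopped at y=137.7, where I expected about 132±4. That could be the stop or a jam, so I'll ease off and look.

```bash
python3 - <<'E'
from push4 import *
env.move_linear(W(-.003,.162,.057),q,max_speed=.15)
for n in ("scene","top"):
    c=env.read_camera(n); cv2.imwrite(f"pics/{n}4.png",c["img"]); np.savez(f"pics/{n}4.npz",**c)
print(env.observe()["t"])
a=cv2.imread("pics/scene4.png")[180:305,225:330]; cv2.imwrite("pics/a4.png",cv2.resize(cv2.convertScaleAbs(a,alpha=1.8),None,fx=4.8,fy=4.8,interpolation=cv2.INTER_CUBIC))
a=cv2.imread("pics/top4.png")[155:235,210:325]; cv2.imwrite("pics/b4.png",cv2.resize(cv2.convertScaleAbs(a,alpha=2.),None,fx=6.5,fy=6.5,interpolation=cv2.INTER_CUBIC))
E
```

```text
28.0583
```

View pics/a4.png

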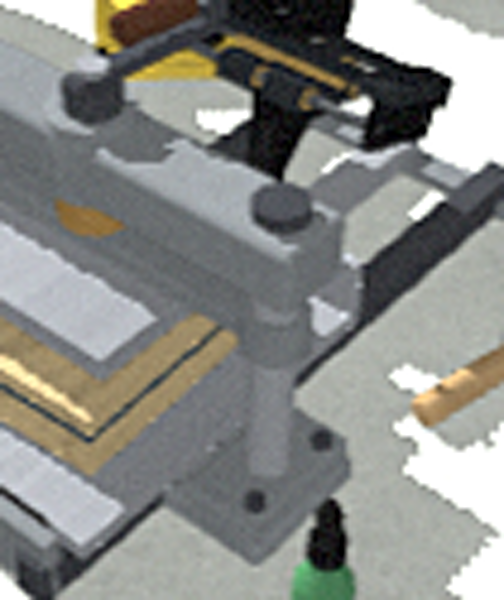

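View pics/b4.png

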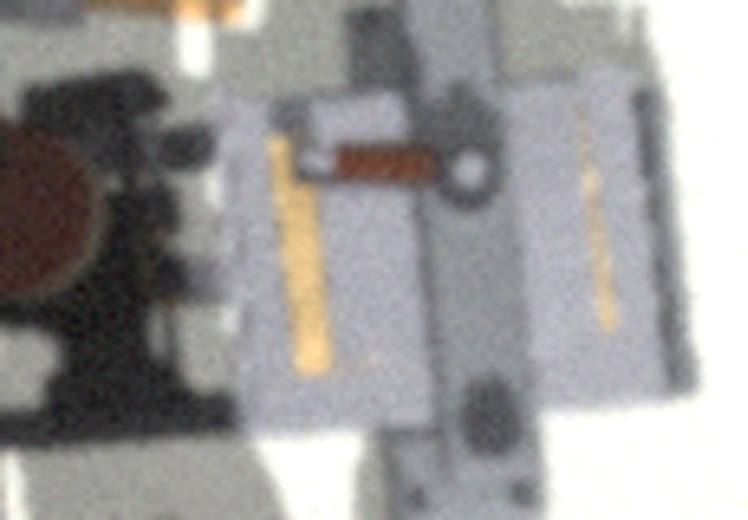

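```bash
python3 - <<'E'
from h import *
T=load("pics/top4.npz");S=load("pics/scene4.npz")
pp=lambda w:((w-np.array([*O,0]))@ex*1e3, (w-np.array([*O,0]))@ey*1e3)
b=lambda x,y:(210+(x+.5)/6.5-.5,155+(y+.5)/6.5-.5)
for n,p,z in [("bed inner far",b(637,88),.04),("near",b(664,388),.04),("frame in far",b(663,90),.04),("near",b(692,388),.04),("lip far",b(215,95),.078),("lip near",b(240,430),.078),
 ("arm hinge",b(318,165),.249),("hub",b(470,172),.245)]:
    print(n,np.round(pp(onz(T,*p,z)),1))
for n,x,y,z in [("home bed inner far",.1,-.12,.04),("near",-.1,-.12,.04),("lip far",.1,.12,.078),("lip near",-.1,.12,.078)]:
    u=proj(T,W(x,y,z)); v=proj(S,W(x,y,z)); print(n,"top b4",((u-[210,155]+.5)*6.5).round(),"scene px",v.round(1))
a=cv2.imread("pics/scene4.png")[225:320,185:275]; cv2.imwrite("pics/a5.png",cv2.resize(cv2.convertScaleAbs(a,alpha=2),None,fx=6,fy=6,interpolation=cv2.INTER_CUBIC))
E
```

```text
bed inner far [  87. -122.]
near [ -91.7 -115.7]
frame in far [  84.3 -137. ]
near [ -93.3 -131.7]
lip far [ 96.3 125.6]
lip near [-98.4 129.8]
arm hinge [ 8.3 78.6]
hub [-1.9  1. ]
home bed inner far top b4 [632.  68.] scene px [241.2 293. ]
near top b4 [674. 402.] scene px [189.5 256.4]
lip far top b4 [225.  88.] scene px [297.7 234.8]
lip near top b4 [258. 432.] scene px [246.5 208.2]
```

View pics/a5.png

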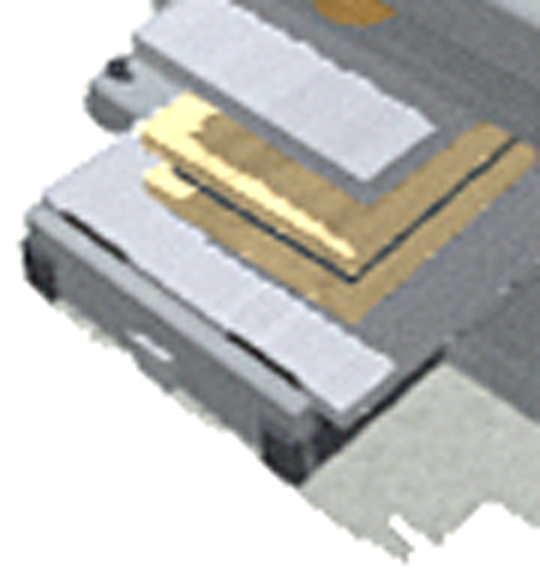

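```bash
python3 - <<'E'
from h import *
S=load("pics/scene4.npz");S0=load("pics/scene0.npz")
pp=lambda w:np.round(((w-np.array([*O,0]))@ex*1e3, (w-np.array([*O,0]))@ey*1e3),1)
s=lambda x,y:(185+(x+.5)/6-.5,225+(y+.5)/6-.5)
for n,p in [("bed near",s(45,200)),("bed far",s(345,415)),("mid edge1",s(150,283)),("mid edge2",s(270,363)),("stop near inner",s(40,215)),("stop far inner",s(310,400)),("strip1 low",s(120,262)),("strip2 low",s(293,383)),("stop outer near",s(25,240)),("stop outer far",s(290,420))]:
    print(n,pp(onz(S,*p,.04)),pp(onz(S,*p,.028)))
a=cv2.imread("pics/scene0.png")[225:320,185:275]; cv2.imwrite("pics/a6.png",cv2.resize(cv2.convertScaleAbs(a,alpha=2),None,fx=6,fy=6,interpolation=cv2.INTER_CUBIC))
E
```

```text
bed near [ -89.9 -119.1] [-100.5 -111.8]
bed far [ 103.3 -120.2] [  96.1 -112.8]
mid edge1 [ -13.7 -122.7] [ -22.9 -115.5]
mid edge2 [  59.7 -120.6] [  51.8 -113.3]
stop near inner [ -84.  -127.2] [ -94.5 -119.9]
stop far inner [  86.7 -124. ] [  79.2 -116.7]
strip1 low [ -33.5 -122.9] [ -43.  -115.6]
strip2 low [  74.9 -122.1] [  67.2 -114.8]
stop outer near [ -76.7 -142.2] [ -87.  -135.3]
stop outer far [  87.8 -137.2] [  80.3 -130.1]
```

View pics/a6.png

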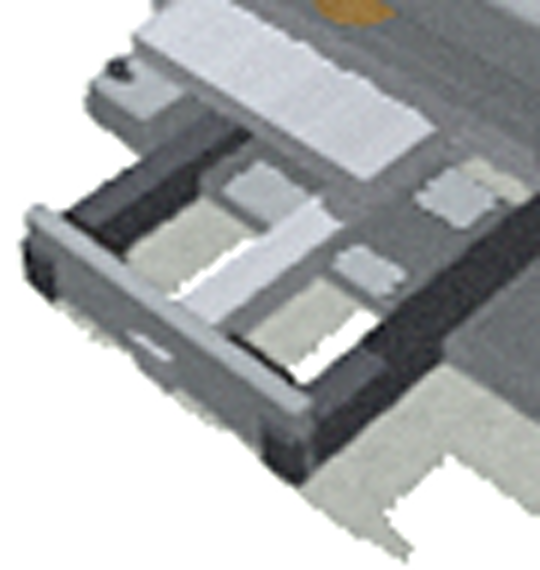

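The black strips beside the stop were there at the start too, so they are the rubber facing. The bed's inner edge now lies along them at y = -119 to -122 mm (home is -120). One more push, slightly to the other side, will tell a jam from the stop.

```bash
python3 - <<'E'
from push4 import *
env.move_linear(W(-.005,.1395,.057),q,max_speed=.15)
x,y=-.005,.1395
for i in range(7):
    y-=.001;x-=.00038
    env.move_linear(W(x,y,.057),q,max_speed=.05); o=env.observe(); f=o["force"]-F0;p=o["position"]-np.array([*O,0]); fy=f@ey
    print(f"t{o['t']:.2f} cmd {x*1e3:.1f} {y*1e3:.1f} act {p@ex*1e3:.1f} {p@ey*1e3:.1f} fy {fy:.1f} fx {f@ex:.2f}")
    if fy>20: break
env.move_linear(W(-.003,.170,.057),q,max_speed=.2)
env.move_linear(W(-.003,.210,.20),q,max_speed=.25)
print(env.observe()["t"])
E
```

```text
t28.61 cmd -5.4 138.5 act -5.2 138.3 fy 2.4 fx 1.29
t28.86 cmd -5.8 137.5 act -5.3 138.1 fy 4.2 fx 3.11
t29.11 cmd -6.1 136.5 act -5.3 137.9 fy 7.1 fx 4.79
t29.36 cmd -6.5 135.5 act -5.3 137.8 fy 10.4 fx 4.23
t29.61 cmd -6.9 134.5 act -5.3 137.7 fy 11.6 fx 3.72
t29.86 cmd -7.3 133.5 act -5.3 137.5 fy 14.0 fx 4.39
t30.11 cmd -7.7 132.5 act -5.3 137.4 fy 17.1 fx 4.43
31.1917
```

```bash
python3 - <<'E'
from h import *
from cell import env
c=env.read_camera("scene"); cv2.imwrite("pics/scene5.png",c["img"]);np.savez("pics/scene5.npz",**c)
c=env.read_camera("top"); cv2.imwrite("pics/top5.png",c["img"]);np.savez("pics/top5.npz",**c)
r=[cv2.resize(cv2.convertScaleAbs(cv2.imread(f"pics/scene{i}.png")[255:300,188:246],alpha=2.2),None,fx=6.7,fy=10,interpolation=cv2.INTER_CUBIC) for i in (0,5)]
cv2.imwrite("pics/cmp.png",np.hstack(r))
a=cv2.imread("pics/scene5.png")[165:245,225:345]; cv2.imwrite("pics/a7.png",cv2.resize(cv2.convertScaleAbs(a,alpha=1.6),None,fx=6,fy=6,interpolation=cv2.INTER_CUBIC))
E
```

```text
(no output)
```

View pics/cmp.png

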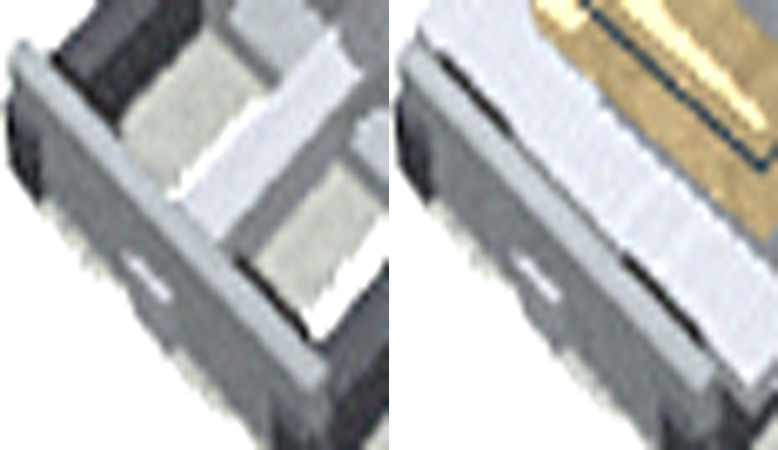

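View pics/a7.png

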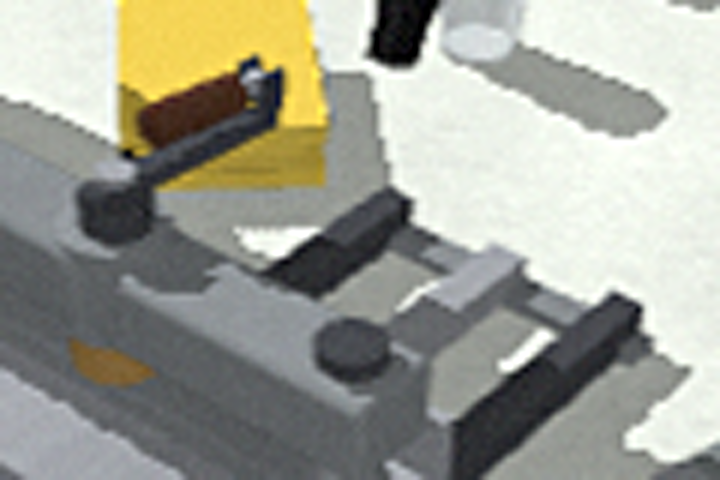

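The bed's edge lies right along both rubber strips, so it is home and square. Now I'll measure the brown grip (scene crop (140–245, 75–140)) by mask in both views.

```bash
python3 - <<'E'
from h import *
T=load("pics/top5.npz");S=load("pics/scene5.npz")
pp=lambda w:np.round(np.r_[(w-np.array([*O,0]))@ex*1e3, (w-np.array([*O,0]))@ey*1e3,w[2]*1e3],1)
def grip(c,r):
    x0,y0,x1,y1=r; im=c["img"][y0:y1,x0:x1].astype(int); m=((im[...,2]-im[...,0]>22)&(im[...,2]-im[...,1]>14)&(im[...,2]<135)).astype(np.uint8)
    n,l,st,ce=cv2.connectedComponentsWithStats(m); k=1+np.argmax(st[1:,4]); v,u=np.nonzero(l==k)
    pts=np.stack([u+x0,v+y0],1).astype(float); mu=pts.mean(0); w,V=np.linalg.eigh(np.cov((pts-mu).T)); s=(pts-mu)@V[:,1]
    print("area",st[k],mu.round(2)); return mu,mu+V[:,1]*s.min(),mu+V[:,1]*s.max()
t=grip(T,(250,165,285,200)); s=grip(S,(240,172,275,195))
tl=sorted(t[1:],key=lambda p:p[0]); sl=sorted(s[1:],key=lambda p:-p[0])  # hinge end first
for n,a,b in [("centre",t[0],s[0]),("hingeend",tl[0],sl[0]),("free",tl[1],sl[1])]:
    X,e=tri(T,a,S,b); print(n,a.round(1),b.round(1),pp(X),"err",round(e*1e3,1),"top@z.25",pp(onz(T,*a,.25)),"scene@.25",pp(onz(S,*b,.25)))
E
```

```text
area [ 3 17  6 18 60] [255.77 191.48]
area [ 8  5 18 11 81] [257.14 181.37]
centre [255.8 191.5] [257.1 181.4] [-25.8  89.2 222.6] err 4.3 top@z.25 [-30.2  91.7 250. ] scene@.25 [  2.4  53.2 250. ]
hingeend [254.2 181.8] [264.7 179. ] [  2.3  90.6 241.2] err 7.8 top@z.25 [  3.1  93.6 250. ] scene@.25 [  9.5  75.8 250. ]
free [257.  199.2] [248.4 184.2] [-51.2  84.8 205.5] err 10.2 top@z.25 [-56.5  90.1 250. ] scene@.25 [ -5.6  27.5 250. ]
```

```bash
python3 - <<'E'
from h import *
T=load("pics/top5.npz");S=load("pics/scene5.npz")
a=T["img"][172:190,252:290]; cv2.imwrite("pics/g.png",cv2.resize(cv2.convertScaleAbs(a,alpha=2),None,fx=16,fy=16,interpolation=cv2.INTER_CUBIC))
pp=lambda w:np.round(np.r_[(w-np.array([*O,0]))@ex*1e3, (w-np.array([*O,0]))@ey*1e3,w[2]*1e3],1)
def grip(c,r):
    x0,y0,x1,y1=r; im=c["img"][y0:y1,x0:x1].astype(int); m=((im[...,2]-im[...,0]>18)&(im[...,2]-im[...,1]>10)&(im[...,2]<135)).astype(np.uint8)
    n,l,st,ce=cv2.connectedComponentsWithStats(m); k=1+np.argmax(st[1:,4]); v,u=np.nonzero(l==k)
    pts=np.stack([u+x0,v+y0],1).astype(float); mu=pts.mean(0); w,V=np.linalg.eigh(np.cov((pts-mu).T)); s=(pts-mu)@V[:,1]
    print("area",st[k],mu.round(2)); return mu,mu+V[:,1]*s.min(),mu+V[:,1]*s.max()
t=grip(T,(261,172,290,188)); s=grip(S,(240,172,275,195))
tl=sorted(t[1:],key=lambda p:p[0]); sl=sorted(s[1:],key=lambda p:-p[0])
for n,a,b in [("centre",t[0],s[0]),("hingeend",tl[0],sl[0]),("free",tl[1],sl[1])]:
    X,e=tri(T,a,S,b); print(n,a.round(1),b.round(1),pp(X),"err",round(e*1e3,1),"top@z.25",pp(onz(T,*a,.25)))
E
```

```text
area [ 1  6 14  4 42] [268.79 179.93]
area [  5   3  22  16 166] [254.37 182.79]
centre [268.8 179.9] [254.4 182.8] [  3.5  43.4 250.8] err 3.3 top@z.25 [  4.9  44.5 250. ]
hingeend [262. 180.] [265.4 179.1] [ 10.2  70.4 251.4] err 9.6 top@z.25 [  6.9  67.1 250. ]
free [275.  179.9] [244.4 186.1] [ -2.2  18.8 250.7] err 14.2 top@z.25 [  3.   23.8 250. ]
```

View pics/g.png

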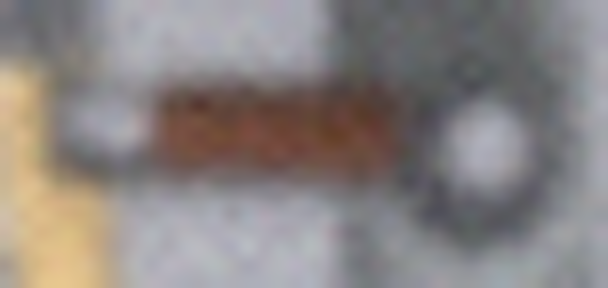

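Grip centre is at (4, 44, 250.5) mm in the press frame, 45 mm from the axis as it should be, so the crank is at about 0.09 rad and the fold at about 0.04. Now I'll pinch it and fold it up.

```bash
cat >> h.py <<'E'
def udir(a): return np.sin(a)*ex+np.cos(a)*ey
def pdir(a): return np.cos(a)*ex-np.sin(a)*ey
C0=.09
AX=np.array([*O,0.])
def gripmid(a,phi,r=.048): return AX+.085*udir(a)+.249*Z+r*(-np.cos(phi)*udir(a)+np.sin(phi)*Z)
PZ=.0187
E
python3 - <<'E'
from h import *
from cell import env
q=quat(pdir(C0),-Z); g=gripmid(C0,.04)+.0015*Z-PZ*Z
env.open()
env.move_pose(g+.07*Z,q)
env.move_linear(g,q,max_speed=.12)
o=env.observe();print(o["t"],o["position"].round(4),g.round(4),o["force"].round(2))
for n in ("scene",):
    c=env.read_camera(n); cv2.imwrite(f"pics/{n}6.png",c["img"])
a=cv2.imread("pics/scene6.png")[140:235,200:320]; cv2.imwrite("pics/a8.png",cv2.resize(cv2.convertScaleAbs(a,alpha=1.6),None,fx=6,fy=6,interpolation=cv2.INTER_CUBIC))
E
```

```text
34.3833 [ 0.5826 -0.0774  0.2342] [ 0.5823 -0.0778  0.2337] [-0.04  0.4   1.33]
```

View pics/a8.png

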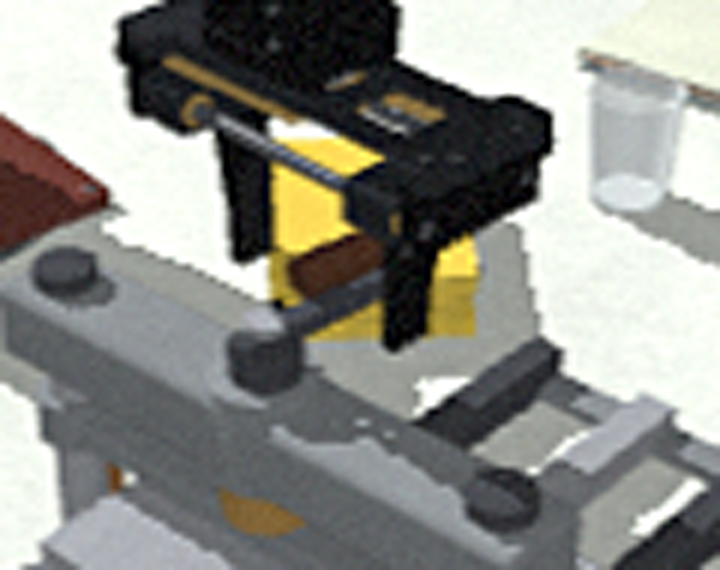

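The fingers straddle the grip and arm, left tip at (250,255) and right tip at (405,345), with the grip between. Clamping and folding.

```bash
python3 - <<'E'
from h import *
from cell import env
q=quat(pdir(C0),-Z)
env.clamp(12)
o=env.observe();print(o["t"],o["finger_gap"],o["force"].round(2))
for phi in np.linspace(.04,1.57,10)[1:]:
    g=gripmid(C0,phi)+.0015*(1-phi/1.57)*Z-PZ*Z
    env.move_linear(g,q,max_speed=.1)
    o=env.observe(); e=(o["position"]-g)*1e3
    print(f"{o['t']:.2f} phi {phi:.2f} err {(e@pdir(C0)):.1f} {(e@udir(C0)):.1f} {e[2]:.1f} f {o['force']@pdir(C0):.1f} {o['force']@udir(C0):.1f} {o['force'][2]:.1f} gap {o['finger_gap']*1e3:.1f}")
    if np.linalg.norm(o["force"])>25: break
for n in ("scene","top"):
    c=env.read_camera(n); cv2.imwrite(f"pics/{n}7.png",c["img"]);np.savez(f"pics/{n}7.npz",**c)
a=cv2.imread("pics/scene7.png")[120:235,200:330]; cv2.imwrite("pics/a9.png",cv2.resize(cv2.convertScaleAbs(a,alpha=1.6),None,fx=5,fy=5,interpolation=cv2.INTER_CUBIC))
E
```

```text
35.5333 0.01952194564377097 [ 5.17 -0.52 -1.51]
35.78 phi 0.21 err 0.8 0.2 0.4 f 4.0 0.2 2.2 gap 19.4
36.03 phi 0.38 err 0.4 0.0 0.3 f 2.9 0.7 2.0 gap 19.6
36.28 phi 0.55 err 0.1 -0.2 0.1 f 3.4 -1.2 1.9 gap 19.4
36.53 phi 0.72 err -0.1 -0.5 0.1 f 2.5 -1.5 4.4 gap 19.6
36.78 phi 0.89 err -0.2 -0.7 0.1 f 1.5 -3.7 4.2 gap 19.7
37.03 phi 1.06 err -0.2 -0.8 0.2 f 0.5 -4.2 5.7 gap 19.3
37.28 phi 1.23 err -0.2 -0.9 0.4 f 0.5 -4.4 5.9 gap 19.4
37.53 phi 1.40 err -0.3 -1.0 0.6 f -1.8 -4.8 7.4 gap 19.8
37.78 phi 1.57 err -0.3 -0.9 0.8 f -2.3 -4.6 8.7 gap 19.5
```

View pics/a9.png

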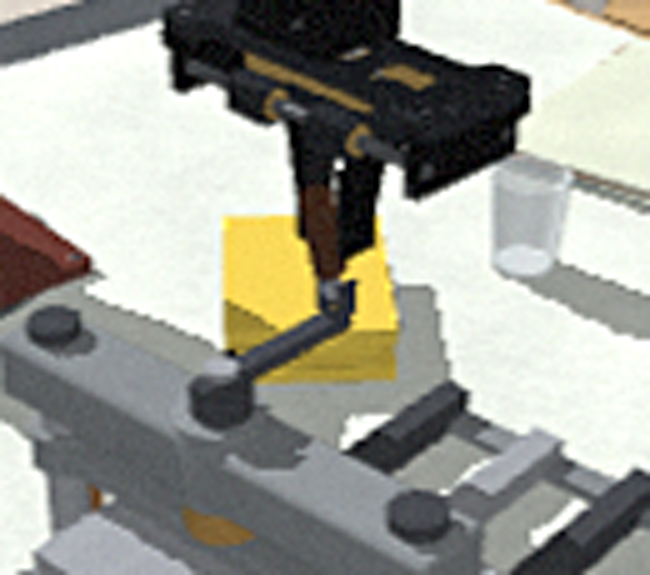

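```bash
python3 - <<'E'
from h import *
S=load("pics/scene7.npz");T=load("pics/top7.npz")
for phi in (1.45,1.57,1.65):
    k=lambda w:((proj(S,w)-[200,120]+.5)*5).round(0)
    print(phi,k(gripmid(C0,phi,.0)),k(gripmid(C0,phi,.014)),k(gripmid(C0,phi,.066)))
im=S["img"][120:235,200:330].astype(int); m=((im[...,2]-im[...,0]>18)&(im[...,2]-im[...,1]>8)&(im[...,2]<110)).astype(np.uint8); m[:30]=0
for v in range(34,60): 
    u=np.nonzero(m[v,55:75])[0]
    if len(u): print(v*5+2,(u.min()+55)*5,(u.max()+56)*5,end=" | ")
E
```

```text
1.45 [334. 291.] [332. 270.] [325. 187.]
1.57 [334. 291.] [334. 269.] [336. 182.]
1.65 [334. 291.] [336. 268.] [343. 179.]
187 315 320 | 192 300 330 | 197 300 330 | 202 300 330 | 207 300 335 | 212 305 335 | 217 305 325 | 222 295 335 | 227 295 335 | 232 295 335 | 237 325 335 | 242 305 335 | 247 315 375 | 252 310 365 | 257 310 355 | 262 310 350 | 267 320 350 | 272 320 345 | 277 315 340 | 282 315 360 | 287 315 320 | 292 315 320 |
```

The grip's left edge leans by about 0.15–0.2 rad from where upright would project, so it is a bit short. I'll carry it further outward in small steps, watching the force.

```bash
python3 - <<'E'
from h import *
from cell import env
q=quat(pdir(C0),-Z)
for d in (.002,.004,.006,.008,.010):
    g=gripmid(C0,1.57)-PZ*Z+d*udir(C0)
    env.move_linear(g,q,max_speed=.05)
    o=env.observe(); e=(o["position"]-g)*1e3
    print(f"{o['t']:.2f} d {d} err {(e@pdir(C0)):.1f} {(e@udir(C0)):.1f} {e[2]:.1f} f {o['force']@pdir(C0):.1f} {o['force']@udir(C0):.1f} {o['force'][2]:.1f}")
    if abs(o['force']@udir(C0))>10: break
c=env.read_camera("scene"); cv2.imwrite("pics/scene8.png",c["img"]);np.savez("pics/scene8.npz",**c)
im=c["img"]; cv2.imwrite("pics/a10.png",cv2.resize(cv2.convertScaleAbs(im[145:205,240:300],alpha=1.8),None,fx=9,fy=9,interpolation=cv2.INTER_CUBIC))
E
```

```text
38.13 d 0.002 err -0.3 -1.6 0.8 f -1.9 -6.0 10.1
38.38 d 0.004 err -0.3 -1.8 0.8 f -2.1 -5.9 9.1
38.63 d 0.006 err -0.3 -1.7 0.8 f -1.7 -6.5 8.9
38.88 d 0.008 err -0.4 -1.5 0.6 f -1.6 -6.5 8.1
39.13 d 0.01 err -0.4 -1.3 0.5 f -3.0 -5.3 8.0
```

View pics/a10.png

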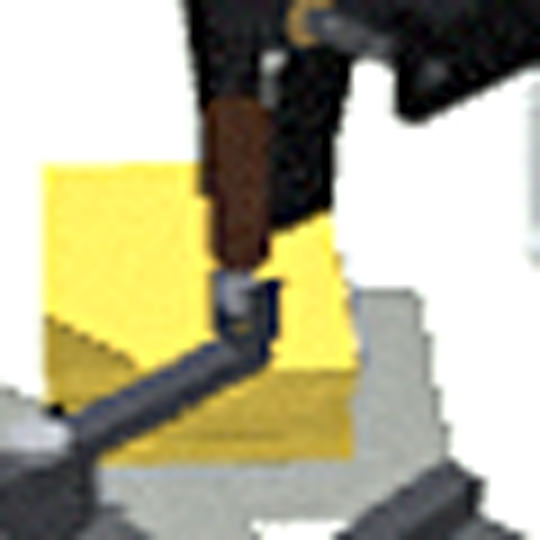

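```bash
python3 - <<'E'
from h import *
S=load("pics/scene8.npz")
im=S["img"].astype(int)
L=[]
for v in range(157,174):
    r=im[v,255:278]; m=(r[:,2]-r[:,0]>14)&(r[:,2]-r[:,1]>10)&(r[:,2]<110); u=np.nonzero(m)[0]
    if len(u)>3: L.append((v,u.min()+255,u.max()+255)); 
L=np.array(L); print(L.tolist())
p=np.polyfit(L[:,0],L[:,1:].mean(1),1); print("slope px/row",p[0], "left",np.polyfit(L[:,0],L[:,1],1)[0],"right",np.polyfit(L[:,0],L[:,2],1)[0])
for phi in (1.4,1.5,1.57,1.65,1.75):
    a=proj(S,gripmid(C0,phi,.014));b=proj(S,gripmid(C0,phi,.066)); print(phi,a.round(1),b.round(1),(b[0]-a[0])/(b[1]-a[1]))
E
```

```text
[[157, 263, 269], [158, 263, 269], [159, 263, 269], [160, 263, 269], [161, 263, 268], [162, 263, 268], [163, 264, 268], [164, 264, 268], [165, 264, 268], [166, 263, 268], [167, 263, 268], [168, 263, 268], [169, 263, 274], [170, 263, 272], [171, 263, 268], [172, 263, 268], [173, 263, 269]]
slope px/row 0.028186274509801473 left -0.007352941176473051 right 0.06372549019607315
1.4 [265.7 173.6] [263.6 157.6] 0.13046010638420702
1.5 [266.1 173.4] [265.4 156.5] 0.03917331672414432
1.57 [266.3 173.3] [266.7 155.8] -0.01939964853120954
1.65 [266.6 173.1] [268.1 155.3] -0.08235740808570943
1.75 [267. 173.] [269.9 154.8] -0.15672085867323368
```

The slope fit gives a fold of about 1.57, upright. The grip has crept to the edge of the pads, though, so I'll re-grip it centrally and check the fold while the fingers are open.

```bash
python3 - <<'E'
from h import *
from cell import env
q=quat(pdir(C0),-Z)
env.open()
env.move_linear(gripmid(C0,1.57)-PZ*Z,q,max_speed=.1)
c=env.read_camera("scene"); cv2.imwrite("pics/scene9.png",c["img"]);np.savez("pics/scene9.npz",**c)
o=env.observe();print(o["t"],o["force"].round(2)); np.save("F1.npy",o["force"])
im=c["img"]; cv2.imwrite("pics/a11.png",cv2.resize(cv2.convertScaleAbs(im[145:205,230:310],alpha=1.8),None,fx=9,fy=9,interpolation=cv2.INTER_CUBIC))
im=im.astype(int);L=[]
for v in range(155,174):
    r=im[v,255:278]; m=(r[:,2]-r[:,0]>14)&(r[:,2]-r[:,1]>10)&(r[:,2]<110); u=np.nonzero(m)[0]
    if len(u)>3: L.append((v,u.min()+255,u.max()+255))
print(L)
E
```

```text
40.775 [ 0.07 -1.18  0.19]
[(156, np.int64(264), np.int64(268)), (157, np.int64(264), np.int64(268)), (158, np.int64(263), np.int64(268)), (159, np.int64(263), np.int64(268)), (160, np.int64(263), np.int64(268)), (161, np.int64(263), np.int64(268)), (162, np.int64(263), np.int64(269)), (163, np.int64(263), np.int64(269)), (164, np.int64(263), np.int64(269)), (165, np.int64(265), np.int64(269)), (166, np.int64(263), np.int64(269)), (167, np.int64(263), np.int64(269)), (168, np.int64(263), np.int64(268)), (169, np.int64(263), np.int64(268)), (170, np.int64(263), np.int64(268)), (171, np.int64(263), np.int64(268)), (172, np.int64(263), np.int64(268)), (173, np.int64(263), np.int64(269))]
```

View pics/a11.png

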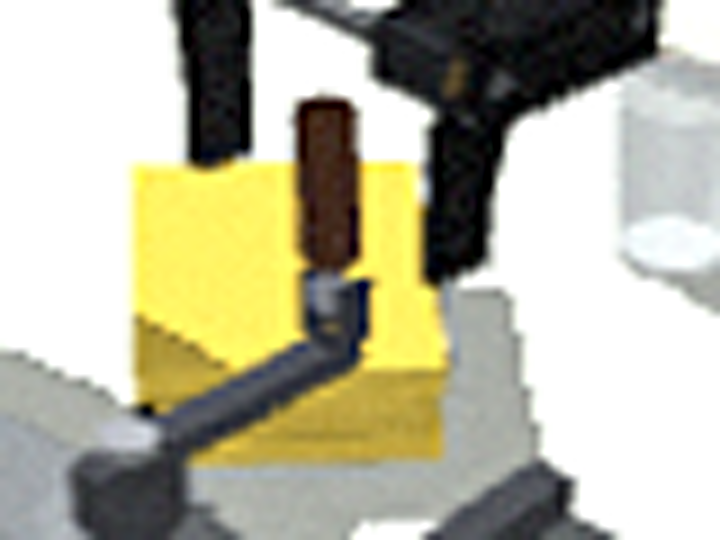

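The grip stands upright, from (327,98) to (330,268), with a slope of about 0.0–0.02, so the fold is 1.53–1.57. The fingers are centred on it. Clamp and wind.

```bash
cat > wind.py <<'E'
from h import *
from cell import env
import json
Q=quat(pdir(C0),-Z); ZT=.249+.048-PZ
def step(a,c,F,speed=.12):
    g=AX+c+.085*udir(a)+ZT*Z
    env.move_linear(g,Q,max_speed=speed)
    o=env.observe(); f=o["force"]-F; e=o["position"]-g
    fr=f@udir(a);ft=-f@pdir(a)
    d=o["position"]-AX-c; aact=np.arctan2(d@ex,d@ey)
    c=c+np.clip(fr*.00012,-.0008,.0008)*udir(a)
    return c,fr,ft,f[2],o,aact
E
python3 - <<'E'
from wind import *
F=np.load("F1.npy")
env.clamp(30); o=env.observe(); print(o["t"],(o["force"]-F).round(1),o["finger_gap"])
c=np.zeros(3);a=C0
while a<2.6:
    a+=.2; c,fr,ft,fz,o,aa=step(a,c,F)
    print(f"t{o['t']:.2f} a{a:.2f} act {aa:.2f} fr {fr:.1f} ft {ft:.1f} fz {fz:.1f} c {c@ex*1e3:.1f} {c@ey*1e3:.1f} gap {o['finger_gap']*1e3:.1f}")
    if np.linalg.norm(o["force"]-F)>30: break
json.dump([a,c.tolist()],open("w.json","w"))
E
```

```text
41.8833 [-0.9  0.5  0.5] 0.019205223562043423
t42.17 a0.29 act 0.30 fr 3.4 ft -4.2 fz -1.7 c 0.1 0.4 gap 19.1
t42.47 a0.49 act 0.50 fr 3.3 ft -3.3 fz -1.0 c 0.3 0.7 gap 19.1
t42.76 a0.69 act 0.69 fr 3.8 ft -1.9 fz -1.3 c 0.6 1.1 gap 19.2
t43.05 a0.89 act 0.89 fr 4.1 ft -1.9 fz -0.5 c 1.0 1.4 gap 19.2
t43.34 a1.09 act 1.10 fr 3.8 ft -0.8 fz 0.8 c 1.4 1.6 gap 19.5
t43.63 a1.29 act 1.30 fr 2.7 ft -2.9 fz 1.1 c 1.7 1.7 gap 19.1
t43.92 a1.49 act 1.50 fr 1.7 ft -1.9 fz 3.2 c 1.9 1.7 gap 19.4
t44.22 a1.69 act 1.70 fr -1.7 ft -1.9 fz 4.7 c 1.7 1.7 gap 19.5
t44.51 a1.89 act 1.90 fr -2.6 ft -2.7 fz 4.9 c 1.4 1.8 gap 19.2
t44.80 a2.09 act 2.10 fr -3.2 ft -2.3 fz 6.6 c 1.1 2.0 gap 19.0
t45.09 a2.29 act 2.29 fr -1.6 ft -2.2 fz 6.9 c 0.9 2.2 gap 18.9
t45.38 a2.49 act 2.49 fr -1.9 ft -2.8 fz 7.5 c 0.8 2.3 gap 19.3
t45.67 a2.69 act 2.69 fr -2.5 ft -3.4 fz 7.1 c 0.7 2.6 gap 19.2
```

```bash
python3 - <<'E'
from wind import *
F=np.load("F1.npy"); a,c=json.load(open("w.json"));c=np.array(c)
for da in (.2,.1,.05,.05,.1,.1):
    a+=da; c,fr,ft,fz,o,aa=step(a,c,F)
    print(f"t{o['t']:.2f} a{a:.2f} act {aa%6.283:.3f} fr {fr:.1f} ft {ft:.1f} fz {fz:.1f} qv {abs(o['qvel']).max():.3f} tz {o['ft_torque'][2]:.2f}")
json.dump([a,c.tolist()],open("w.json","w"))
cc=env.read_camera("scene"); cv2.imwrite("pics/scene10.png",cc["img"]);np.savez("pics/scene10.npz",**cc)
im=cc["img"]; cv2.imwrite("pics/a12.png",cv2.resize(cv2.convertScaleAbs(im[150:290,195:310],alpha=1.8),None,fx=4.2,fy=4.2,interpolation=cv2.INTER_CUBIC))
E
```

```text
t45.97 a2.89 act 2.894 fr -1.0 ft -3.8 fz 7.3 qv 0.009 tz -0.04
t46.22 a2.99 act 2.986 fr 0.5 ft -1.5 fz 6.2 qv 0.007 tz -0.02
t46.47 a3.04 act 3.030 fr -0.9 ft 1.0 fz 5.3 qv 0.004 tz -0.00
t46.72 a3.09 act 3.082 fr -0.9 ft 1.0 fz 5.4 qv 0.002 tz -0.03
t46.97 a3.19 act 3.190 fr -0.9 ft -1.0 fz 6.9 qv 0.007 tz -0.01
t47.22 a3.29 act 3.292 fr -0.3 ft -3.2 fz 8.0 qv 0.007 tz 0.03
```

View pics/a12.png

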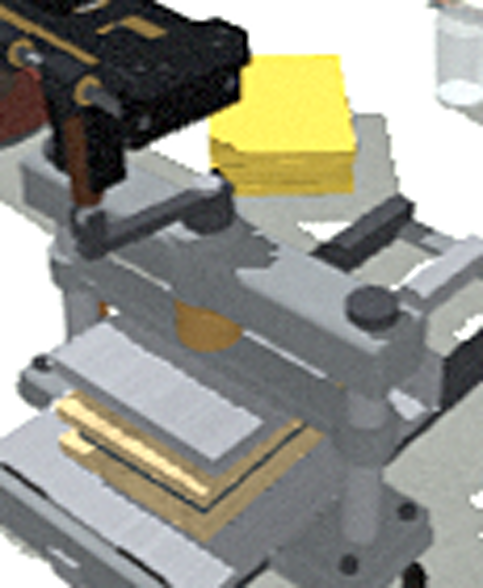

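```bash
python3 - <<'E'
from h import *
for f in ("scene0","scene10"):
    S=load(f"pics/{f}.npz")
    for z in (.105,.092,.083): print(f,z,[ (proj(S,W(x,-.075+dy,z))).round(1).tolist() for x,dy in ((.075,.0),(.075,.004),(-.075,.004))])
r=[cv2.resize(cv2.convertScaleAbs(cv2.imread(f"pics/{f}.png")[222:285,195:265],alpha=2),None,fx=5.6,fy=9,interpolation=cv2.INTER_CUBIC) for f in ("scene4","scene10")]
cv2.imwrite("pics/cmp2.png",np.hstack(r))
E
```

```text
scene0 0.105 [[245.5, 260.0], [246.6, 259.2], [206.6, 234.1]]
scene0 0.092 [[245.6, 263.7], [246.7, 262.9], [207.0, 237.6]]
scene0 0.083 [[245.7, 266.3], [246.7, 265.4], [207.2, 240.1]]
scene10 0.105 [[245.5, 260.0], [246.6, 259.2], [206.6, 234.1]]
scene10 0.092 [[245.6, 263.7], [246.7, 262.9], [207.0, 237.6]]
scene10 0.083 [[245.7, 266.3], [246.7, 265.4], [207.2, 240.1]]
```

View pics/cmp2.png

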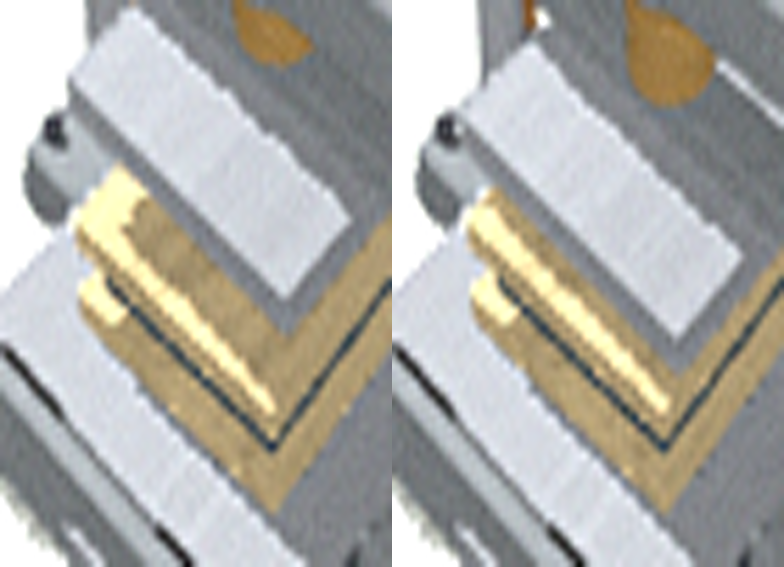

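The platen's lower corner has dropped from row 332 to 372 in the crop, about 15.6 mm. The 3.2 rad of winding implies 15.4 mm, so it agrees. The platen is now at about 92 mm, with 1.2–2.3 rad to go to touch. I'll go on faster to a=4.25, then in small steps where the resistance can be read.

```bash
python3 - <<'E'
from wind import *
F=np.load("F1.npy"); a,c=json.load(open("w.json"));c=np.array(c); hist=[]
tt=[(.16,6)]+[(.05,40)]
for da,n in tt:
  for i in range(n):
    a+=da; c,fr,ft,fz,o,aa=step(a,c,F)
    if da<.1:
        hist.append(ft)
        print(f"t{o['t']:.2f} a{a:.2f} act {aa%6.283:.3f} fr {fr:.1f} ft {ft:.1f} fz {fz:.1f}")
        if len(hist)>6 and np.mean(hist[-2:])-np.median(hist[2:-2][-8:])>2.2: print("RISE"); break
        if a>5.3: break
json.dump([a,c.tolist()],open("w.json","w")); json.dump(hist,open("hist.json","w"))
E
```

```text
t49.12 a4.30 act 4.298 fr -1.6 ft -0.8 fz 5.2
t49.37 a4.35 act 4.347 fr -0.8 ft -0.0 fz 4.7
t49.62 a4.40 act 4.398 fr -0.2 ft 0.9 fz 5.3
t49.87 a4.45 act 4.450 fr -0.8 ft 1.1 fz 4.3
t50.12 a4.50 act 4.502 fr -0.8 ft 0.8 fz 4.7
t50.37 a4.55 act 4.552 fr 0.2 ft -0.2 fz 6.2
t50.62 a4.60 act 4.604 fr -0.3 ft 0.3 fz 5.0
t50.87 a4.65 act 4.654 fr -1.2 ft 0.1 fz 4.8
t51.12 a4.70 act 4.705 fr 0.4 ft 0.5 fz 6.1
t51.37 a4.75 act 4.755 fr 0.3 ft 0.2 fz 5.3
t51.62 a4.80 act 4.806 fr -0.6 ft -0.4 fz 5.7
t51.87 a4.85 act 4.857 fr -0.3 ft -0.6 fz 5.7
t52.12 a4.90 act 4.907 fr -0.4 ft 0.1 fz 5.4
t52.37 a4.95 act 4.958 fr 0.0 ft -0.5 fz 6.3
t52.62 a5.00 act 5.008 fr -0.7 ft -0.9 fz 6.0
t52.87 a5.05 act 5.058 fr -1.7 ft 0.1 fz 5.4
t53.12 a5.10 act 5.108 fr -0.0 ft -0.6 fz 6.7
t53.37 a5.15 act 5.157 fr -0.5 ft 1.5 fz 5.8
t53.62 a5.20 act 5.207 fr 0.5 ft 0.1 fz 5.7
t53.87 a5.25 act 5.257 fr -0.4 ft -0.3 fz 5.7
t54.12 a5.30 act 5.306 fr 0.4 ft -0.0 fz 6.4
t54.37 a5.35 act 5.356 fr -0.7 ft 0.8 fz 6.2
```

```bash
python3 - <<'E'
from wind import *
cc=env.read_camera("scene"); cv2.imwrite("pics/scene11.png",cc["img"]);np.savez("pics/scene11.npz",**cc)
r=[cv2.resize(cv2.convertScaleAbs(cv2.imread(f"pics/{f}.png")[222:285,195:265],alpha=2),None,fx=5.6,fy=9,interpolation=cv2.INTER_CUBIC) for f in ("scene10","scene11")]
cv2.imwrite("pics/cmp3.png",np.hstack(r))
E
```

```text
(no output)
```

View pics/cmp3.png

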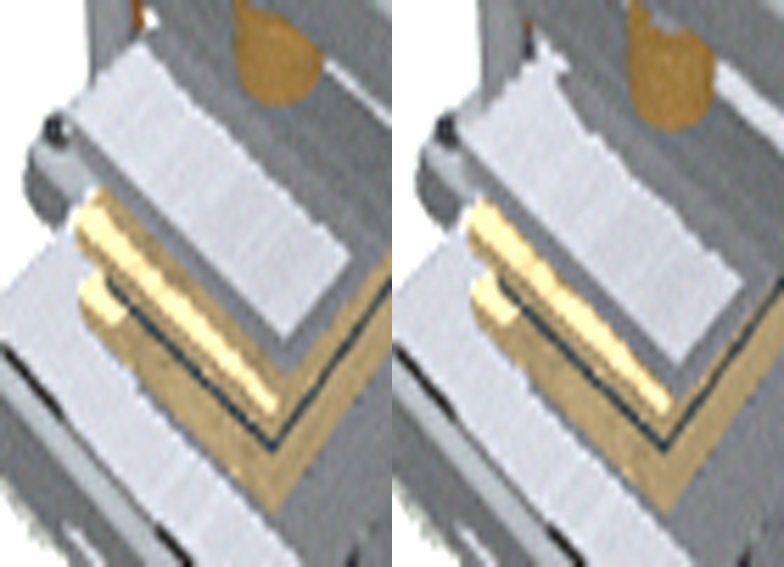

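```bash
python3 - <<'E'
from wind import *
F=np.load("F1.npy"); a,c=json.load(open("w.json"));c=np.array(c); hist=json.load(open("hist.json"));b=np.mean(hist[-14:]);print("base",b)
n=0
for i in range(12):
    a+=.05; c,fr,ft,fz,o,aa=step(a,c,F); hist.append(ft)
    print(f"t{o['t']:.2f} a{a:.2f} act {aa%6.283:.3f} fr {fr:.1f} ft {ft:.1f} fz {fz:.1f}")
    if ft-b>3.5 or (ft-b>2.2 and hist[-2]-b>1.8): print("RISE"); break
json.dump([a,c.tolist()],open("w.json","w")); json.dump(hist,open("hist.json","w"))
cc=env.read_camera("scene"); cv2.imwrite("pics/scene12.png",cc["img"])
r=[cv2.resize(cv2.convertScaleAbs(cv2.imread(f"pics/{f}.png")[222:285,195:265],alpha=2),None,fx=5.6,fy=9,interpolation=cv2.INTER_CUBIC) for f in ("scene11","scene12")]
cv2.imwrite("pics/cmp4.png",np.hstack(r))
E
```

```text
base 0.005483045210303287
t54.67 a5.40 act 5.404 fr -1.1 ft 0.5 fz 5.9
t54.92 a5.45 act 5.451 fr -0.3 ft -0.1 fz 7.0
t55.17 a5.50 act 5.496 fr 0.3 ft 3.0 fz 7.8
t55.42 a5.55 act 5.541 fr -0.4 ft 4.0 fz 8.7
RISE
```

View pics/cmp4.png

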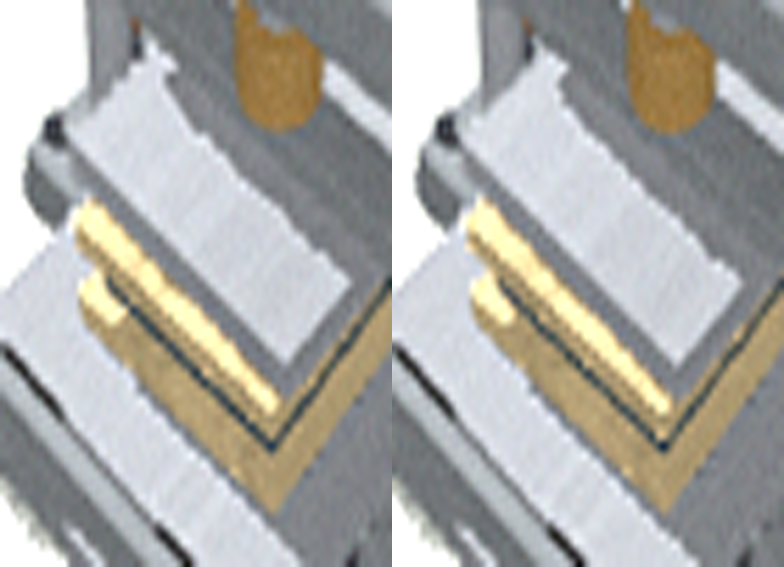

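The resistance rose by 4 N over 0.1 rad, so the platen touched at a≈5.43 and bears with roughly 50–70 N now. One more small step to sit well inside the band, then release.

```bash
python3 - <<'E'
from wind import *
F=np.load("F1.npy"); a,c=json.load(open("w.json"));c=np.array(c)
a+=.05; c,fr,ft,fz,o,aa=step(a,c,F)
print(f"t{o['t']:.2f} a{a:.2f} act {aa%6.283:.3f} fr {fr:.1f} ft {ft:.1f} fz {fz:.1f}")
# unload the arm: command where it actually is along the tangent
g=o["position"]; env.move_linear(g,Q,max_speed=.05)
env.open(); o=env.observe(); print(o["t"],(o["force"]-F).round(1))
p=o["position"]
env.move_linear(p+.10*Z,Q,max_speed=.2)
env.move_linear(p+np.array([-.12,.12,.14]),Q,max_speed=.3)
for n in ("scene","top"):
    cc=env.read_camera(n); cv2.imwrite(f"pics/{n}13.png",cc["img"]);np.savez(f"pics/{n}13.npz",**cc)
print(env.observe()["t"])
cv2.imwrite("pics/a13.png",cv2.resize(cv2.convertScaleAbs(cv2.imread("pics/scene13.png")[150:320,180:340],alpha=1.6),None,fx=3.5,fy=3.5,interpolation=cv2.INTER_CUBIC))
cv2.imwrite("pics/b13.png",cv2.resize(cv2.convertScaleAbs(cv2.imread("pics/top13.png")[120:250,150:330],alpha=1.8),None,fx=4.3,fy=4.3,interpolation=cv2.INTER_CUBIC))
E
```

```text
t55.72 a5.60 act 5.587 fr 0.9 ft 5.6 fz 9.0
57.25 [-0.3  1.7 -0.1]
58.7333
```

View pics/a13.png

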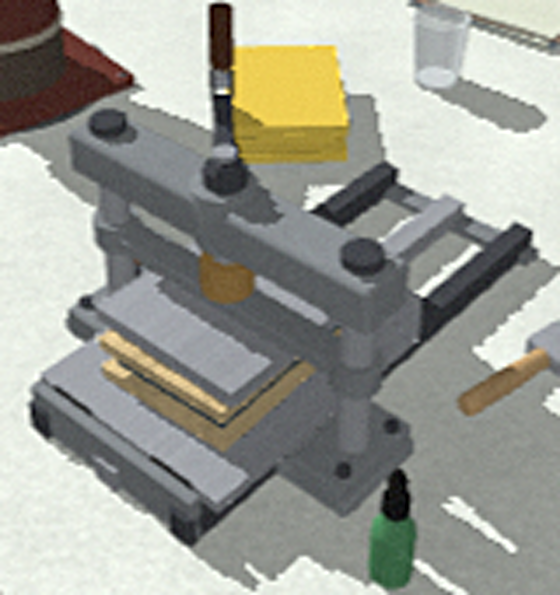

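View pics/b13.png

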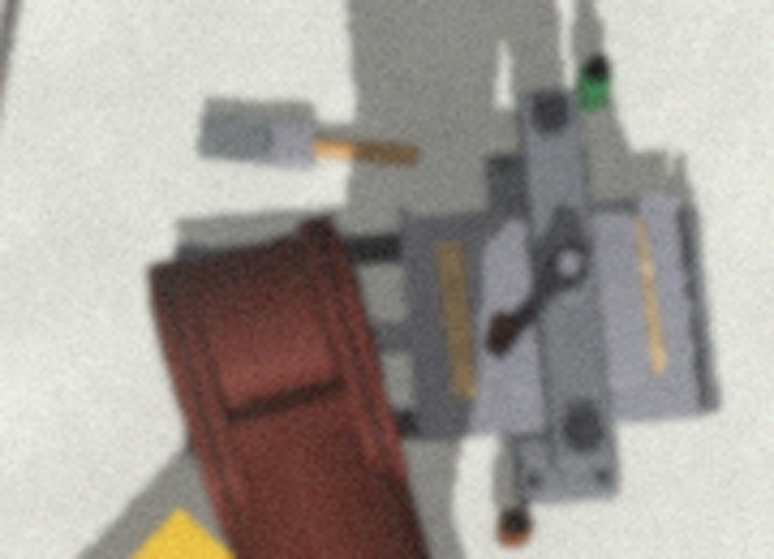

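```bash
python3 - <<'E'
from h import *
T=load("pics/top13.npz");S=load("pics/scene13.npz")
kt=lambda w:((proj(T,w)-[150,120]+.5)*4.3).round(0); ks=lambda w:((proj(S,w)-[180,150]+.5)*3.5).round(0)
for phi in (1.45,1.57,1.7):
  for a in (5.59,): print(phi,"top",kt(gripmid(a,phi,.014)),kt(gripmid(a,phi,.066)),"scene",ks(gripmid(a,phi,0)),ks(gripmid(a,phi,.014)),ks(gripmid(a,phi,.066)))
for f in ("scene9","scene13"):
    im=load(f"pics/{f}.npz")["img"].astype(int);L=[]
    for v in range(148,176):
        r=im[v,232:278]; m=(r[:,2]-r[:,0]>14)&(r[:,2]-r[:,1]>8)&(r[:,2]<110); u=np.nonzero(m)[0]
        if len(u)>3: L.append((v,int(u.min()+232),int(u.max()+232)))
    print(f,L)
E
```

```text
1.45 top [496. 332.] [504. 312.] scene [227.  82.] [227.  68.] [225.  12.]
1.57 top [495. 333.] [497. 319.] scene [227.  82.] [227.  66.] [226.   6.]
1.7 top [493. 335.] [489. 327.] scene [227.  82.] [227.  65.] [226.   2.]
scene9 [(156, 264, 268), (157, 264, 268), (158, 263, 268), (159, 263, 268), (160, 263, 268), (161, 263, 268), (162, 263, 269), (163, 251, 269), (164, 263, 269), (165, 263, 269), (166, 263, 269), (167, 263, 269), (168, 263, 268), (169, 263, 268), (170, 263, 268), (171, 263, 268), (172, 263, 268), (173, 263, 269), (174, 264, 268)]
scene13 [(152, 240, 245), (153, 240, 245), (154, 240, 245), (155, 240, 245), (156, 240, 245), (157, 240, 245), (158, 240, 245), (159, 241, 245), (160, 240, 245), (161, 240, 245), (162, 240, 245), (163, 240, 246), (164, 240, 246), (165, 240, 246), (166, 240, 246), (167, 240, 246), (168, 241, 246), (169, 241, 245)]
```

```bash
python3 - <<'E'
from h import *
T=load("pics/top13.npz")
im=T["img"][172:212,256:296]; cv2.imwrite("pics/g2.png",cv2.resize(cv2.convertScaleAbs(im,alpha=2.2),None,fx=14,fy=14,interpolation=cv2.INTER_CUBIC))
k=lambda w:((proj(T,w)-[256,172]+.5)*14).round(0)
for phi in (1.3,1.45,1.57,1.7,1.85): print(phi,k(gripmid(5.59,phi,0)),k(gripmid(5.59,phi,.014)),k(gripmid(5.59,phi,.066)))
print("hub",k(AX+.245*Z))
E
```

```text
1.3 [124. 369.] [137. 347.] [188. 259.]
1.45 [124. 369.] [131. 353.] [158. 287.]
1.57 [124. 369.] [126. 357.] [134. 311.]
1.7 [124. 369.] [121. 363.] [108. 338.]
1.85 [124. 369.] [115. 369.] [ 77. 369.]
hub [372. 125.]
```

View pics/g2.png

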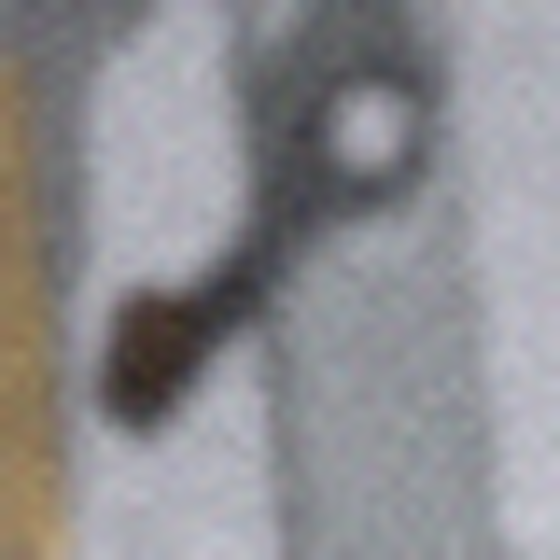

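Scene view: the grip stands straight up at cols 240–246 over 18 rows, where upright predicts 17–18. In the top view its axis fits a fold of 1.5–1.57. The platen lies on the board, the bed edge is on the stop rubber, and the arm is clear. Handing in.

```bash
python3 - <<'E'
from cell import env
o=env.observe();print(o["t"],o["force"].round(2),o["finger_gap"]); env.sign_off()
E
```

```text
58.7333 [-0.42 -0.16 -0.09] 0.08738730018232974
the job is handed in; nothing more can be done
```

I pushed the bed home, folded the crank grip up, wound the platen down onto the book, let go and handed the job in at 58.7 s of the 72 s allowed.

- **Bed:** It cocked and jammed once about 80 mm short of home, because the push had drifted roughly 15 mm to one side. The first push reached 26 N there. A second try also stayed stuck, at about 20 N. I eased off each time, found the guide bar's centre line from the camera, and pushed in line at 7–9 N. The highest push at the stop was 17 N. In the pictures the inner edge lies along both rubber strips at about y = -120 mm. My position estimate at the stop was about 5 mm off what I expected, but two pushes ended at the same place. I put the difference down to my estimate of the press's origin.
- **Grip:** It is folded up and stands upright in the last views, at about 1.5–1.57 rad. I had to carry it about 10 mm past the computed arc and re-grip it once.
- **Crank:** The platen touched the book at about 5.43 rad. I stopped near 5.59 rad, about 0.15 rad past the touch. The force at the grip was then 5.6 N above its earlier level, which by the given ratio is roughly 80–100 N of pressing. That figure is inferred, not measured. The grip force while turning freely read near zero, against the stated 4 N, so I relied only on the rise.
- **Bystanders:** I saw no contact with any of them. One amber bottle (`dropper_b`) was hidden by the arm in the last picture, and I did not re-measure the others.

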